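# Tip the gusset plate up onto the sloped rest and against its stop

### The job

The zinc-plated gusset plate lies flat in front of the sloped weld rest. Tip it up about its far edge so that it stands on the rest's narrow ledge and leans back on the yellow bar, with its side edge pushed along until it touches the brass stop (not the blue magnet). Bring it up against the stop gently, without shoving hard, and leave the bracket, nozzle and collar where they are.

Things in the scene. Friction and masses are not known exactly. Their poses are not given: they have to be found in the camera images.
- rest: fixed sloped rest, 340 mm wide along its y, on a grey base 10 mm thick (x -88 to +62). Origin at table height straight below the nest's foot line; x points away from the side where the plate lies, y along the ledge, z up. A plate 120 mm high standing in the nest has its top at about x=+36, height 154
- nest_foot (a point): middle of the nest's foot line, 41 mm up, along the rest's y. From it the steel ledge rises towards -x at 20 deg above level for 20 mm (lip at x=-19, height 48); the back plane rises towards +x at 20 deg from vertical, square to the ledge, made up by a steel kerb (lowest 20 mm), the yellow bar and its posts, open between
- back_bar (a point): middle of the front face of the yellow bar, 93 mm up the slope from the foot; the bar runs along the rest's y, covers 84 to 102 mm up the slope, is 14 mm thick behind the back plane; posts 14 mm wide at y=+-163 mm carry it
- support_bar (a point): middle of the top of the front support bar: 200 mm long along the rest's y, 12 mm thick, top 48 mm up, 80 mm in front of the foot line
- stop: brass stop block fixed on the ledge near one of its ends (which end varies): 30 mm wide along y, 24 mm high square to the ledge, covers the ledge's depth. Axes as the rest's; origin has the rest's x and z and lies at the block's middle along y, so its contact face is 15 mm from the origin towards the plate
- magnet: blue weld magnet fixed on the other end of the ledge, same size and same origin convention as the stop; only in the way
- plate: loose zinc-plated steel gusset plate with four dark holes, 120 (its x) x 140 (its y) x 6 mm, 0.6 to 0.75 kg, takes roughly 8 to 18 N to slide along the nest. Origin at the centre of its underside, z up out of its upper face; at the start it lies flat with the underside at height 48 mm on the ledge's lip and the support bar, the last 40 mm of its -x side overhanging free in front of that bar
- plate_free_edge (a point): middle of the lower corner line of the plate's -x edge (60 mm from its origin along -x): the overhanging edge that is to end at the top
- plate_foot_edge (a point): middle of the upper corner line of the plate's +x edge (60 mm along +x, 6 mm up): it ends deep in the nest, at the foot line
- bracket: bystander: loose right-angle bracket, 60 x 45 mm foot, 70 mm high, origin at the middle of its foot's underside
- nozzle: bystander: loose copper nozzle cone, 38 mm across, 66 mm high, origin at the middle of its underside
- collar: bystander: loose knurled brass collar, 52 mm across, 24 mm high, origin at the middle of its underside
- clamp: obstacle: red toggle clamp bolted to the table, lever raised to 182 mm, foot 90 x 50 mm, origin at the middle of its underside
Mind the look-alikes: they are no part of the job. There is more than one size of the plate; the one meant has the size given above.

How it is judged:
By the outcome, as a careful person would: the job done as asked, in the order asked, and still so for the second after the job is handed in, with the robot touching nothing.
It also fails if it takes over 61 s, if anything falls off the work surface, if the arm or the gripper's body presses on something with over 40 N, if the wrist force passes 120 N, or if a joint passes its speed limit or range.

### The arm

A 6-joint arm with a two-finger parallel gripper is mounted at the origin on the work surface. World frame = base frame: x ahead of the robot, y to its left, z up, the work surface at z = 0. Lengths are in m, angles in rad, forces in N, time in s.
With the tool pointing down it reaches from about 0.35 to 0.925 m from the base axis. Payload 6.4 kg.
Tool frame: the origin (TCP) lies midway between the tips of the shut fingers; the grasp point (between the pads) lies 19 mm behind it; z points along the fingers, y is the line along which they close (so a half turn about z gives the same grasp; the last joint's range is limited). The gripper opens to 85 mm and grips with 20 to 120 N. Pads are 22 mm wide; open, the fingers measure 114 mm over their backs; the gripper's body (76 mm by 85 mm) begins 54 mm behind the grasp point. The pads swing forward as they close: fully open they stand 13 mm farther back than shut.
Start: joints at [1.113, 0.245, 1.558, -0, 1.339, -0.174], TCP at [0.182, 0.624, 0.207] pointing down, gripper open.
Joint ranges: [-3.13, 3.13], [-1.02, 2.26], [0.13, 2.54], [-0.95, 4.09], [0.21, 2.88], [-2.74, 2.74]. Speed limits (rad/s): [2.57, 2.57, 3.14, 3.14, 3.14, 3.14].

### API

Orientations are given as a rotation vector (axis times angle).
In Python, from bench import get_state, camera, camera_info, hand_in gives the robot as it stands. The module is installed in compiled form; this text tells all that it offers.
- The arm moves only by the shell command python3 -m pendant 'ROWS'. ROWS is JSON, a list of rows, each an object of numbers: "rx", "ry", "rz": the turn, a rotation vector about the tool's x, y, z in rad; "tx", "ty", "tz": the shift along the tool's x, y, z in cm; "grip": the opening, from 0 (shut) to 1 (fully open). In form: [{"rx": .., "ry": .., "rz": .., "tx": .., "ty": .., "tz": .., "grip": ..}, ...]. A call has exactly 8 rows; each row shifts and turns the commanded pose from where the row before left it, along the tool's axes as they then stand; what a row does not reach is not made up. A row lasts 1/12 s, in which the tool goes at most 41.7 mm and 7.16 degrees, less where a joint would pass 70% of its speed; a pose out of reach is approached as far as the arm can. A call with a gripper value outside its range is refused whole. The fingers move at their own pace and stop on an object; the grip force is fixed at half the most. Time passes only in rows, so rows that do not move let the fingers close, or fill a call up. It gives the time, the measured TCP pose, the force, the opening and the grip force at its end, in the units of the state.
- get_state(): the state, without advancing time (a new reading comes with each control period).
- camera(name): name is "side" or "top" or "wrist"; returns (picture, depth): 480x640x3 uint8, red, green, blue; 480x640 float32, m along the optical axis (not along the pixel's ray), 0 where there is no reading.
- camera_info(name): a dict with "camera_matrix" (3x3 intrinsics, pixels), "dist" ([k1, k2, p1, p2, k3] as OpenCV has them; the pictures are not rectified), "world_to_cam" (4x4, takes a point from world to camera coordinates). Camera axes: x right, y down, z forward; pixel columns grow to the right and rows downward; lengths in m; the calibration is good to about 2 mm. A picture is of the moment at which its call begins: read the wrist's pose just before it. camera_info takes no time and is no camera call; for the wrist camera it gives the pose at the moment of the call.
- hand_in(): hands the job in; it is judged then, once.
The state is a dict: "t": time; "q": joint angles; "qd": joint speeds; "tau": joint torques, N m; "tool_pos": TCP position; "eef_rot": TCP orientation; "force": force on the tool from outside, world axes, zero at the start; "torque": the same for the moment, N m; "opening": finger opening in m; "grip_force": force on a finger pad.
Only numpy, scipy, OpenCV 4.12 (cv2) and the standard library are available. Lean on these libraries where they do the work, as an engineer would, in place of code of your own. Each camera call takes 0.05 s, during which the arm holds its last target. There are 200 camera calls.

## Working session

There is one attempt and no reset: what is moved stays moved. The work goes in short steps, Python scripts to look and compute and a shell command to move; the robot and the scene stay as the last step left them, time stands still between calls to the robot, and variables do not carry over. Pictures are saved under pics/ and viewed, at most 10 in all, crops included, and the job is handed in when it is done.

```bash
mkdir -p pics; ls
python3 - <<'E'
from bench import *
import cv2,numpy as np
s=get_state();print(s['t'],s['tool_pos'],s['eef_rot'],s['force'],s['opening'])
for n in ['top','side']:
    im,d=camera(n);i=camera_info(n)
    cv2.imwrite(f'pics/{n}0.png',im[:,:,::-1]);np.savez(f'{n}0.npz',im=im,d=d,K=i['camera_matrix'],D=i['dist'],T=i['world_to_cam'])
    print(n,i)
E
```

```text
pics
0.0 [0.18173446 0.62343409 0.20577834] [-4.44340162e-01 -3.10937588e+00  2.90386219e-03] [ 0.1401567  -0.22823926  0.23205415] 0.08520497689966788
top {'camera_matrix': array([[595.89202517,   0.        , 309.97431153],
       [  0.        , 595.89202517, 230.72274115],
       [  0.        ,   0.        ,   1.        ]]), 'dist': array([0.03140592, 0.        , 0.        , 0.        , 0.        ]), 'world_to_cam': array([[ 0.02752589, -0.99951258, -0.0147284 ,  0.18689568],
       [-0.99788032, -0.02660581, -0.05938852,  0.65971713],
       [ 0.05896772,  0.0163319 , -0.99812628,  1.20825776],
       [ 0.        ,  0.        ,  0.        ,  1.        ]])}
side {'camera_matrix': array([[479.916099  ,   0.        , 318.80075566],
       [  0.        , 479.916099  , 240.05427567],
       [  0.        ,   0.        ,   1.        ]]), 'dist': array([0.04299662, 0.        , 0.        , 0.        , 0.        ]), 'world_to_cam': array([[ 0.81884503, -0.57399056,  0.00525855, -0.42504021],
       [-0.39029431, -0.56345789, -0.72813842,  0.41738373],
       [ 0.42090755,  0.59418015, -0.68540994,  0.6338527 ],
       [ 0.        ,  0.        ,  0.        ,  1.        ]])}
```

View pics/top0.png

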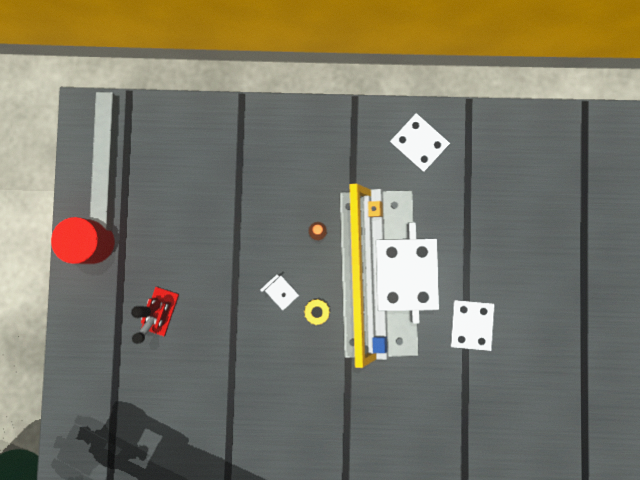

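View pics/side0.png

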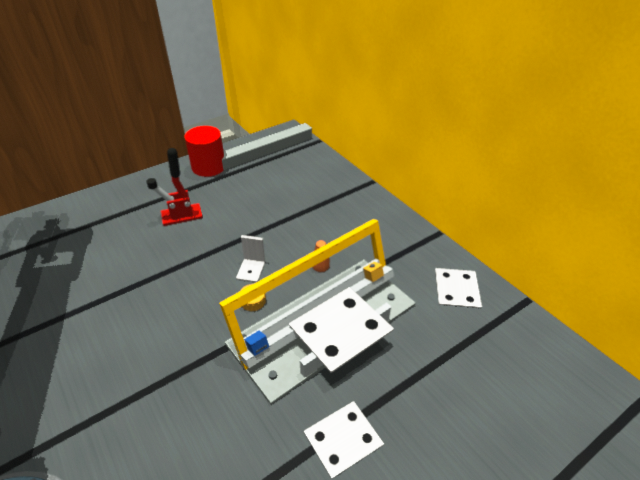

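Plate candidates in the top picture: (408,275) is the large plate on the rest, with four holes and overhanging the front bar. (420,142) and (473,325) are smaller look-alikes on the table. The plate on the rest fits the description. I'll confirm its size and crop it, and also locate the stop (375,209), magnet (379,345) and bar (358,275).

```bash
cat > h.py <<'E'
import numpy as np,cv2
from scipy.spatial.transform import Rotation as R
def load(n):
    z=np.load(n+'.npz');return z
def ray(z,px):
    u=cv2.undistortPoints(np.float64(px).reshape(-1,1,2),z['K'],z['D']).reshape(-1,2)
    T=z['T'];d=np.c_[u,np.ones(len(u))]@T[:3,:3];o=-T[:3,:3].T@T[:3,3];return o,d
def onplane(z,px,h):
    o,d=ray(z,px);return o+d*((h-o[2])/d[:,2])[:,None]
def tri(za,pa,zb,pb):
    oa,da=ray(za,pa);ob,db=ray(zb,pb);out=[]
    for a,b in zip(da,db):
        s=np.linalg.lstsq(np.c_[a,-b],ob-oa,rcond=None)[0];out.append(np.r_[((oa+a*s[0])+(ob+b*s[1]))/2,np.linalg.norm(oa+a*s[0]-ob-b*s[1])])
    return np.array(out)
def holes(im,box,thr=90):
    x0,y0,x1,y1=box;g=im[y0:y1,x0:x1].max(2);m=(g>200).astype('uint8')
    cs,hi=cv2.findContours(m,cv2.RETR_CCOMP,cv2.CHAIN_APPROX_NONE);out=[]
    for c,h in zip(cs,hi[0]):
        if h[3]>=0 and cv2.contourArea(c)>25: out.append(cv2.fitEllipse(c)[0])
    big=max(cs,key=cv2.contourArea)
    return np.array(out)+[x0,y0],big.reshape(-1,2)+[x0,y0]
def blob(im,lo,hi,box=(0,0,640,480)):
    x0,y0,x1,y1=box;h=cv2.cvtColor(im[y0:y1,x0:x1],cv2.COLOR_RGB2HSV);m=cv2.inRange(h,lo,hi)
    cs,_=cv2.findContours(m,cv2.RETR_EXTERNAL,cv2.CHAIN_APPROX_NONE);c=max(cs,key=cv2.contourArea);return c.reshape(-1,2)+[x0,y0]
E
python3 - <<'E'
from h import *
np.set_printoptions(precision=4,suppress=True)
t,s=load('top0'),load('side0')
ht,bt=holes(t['im'],(372,232,445,318));hs,bs=holes(s['im'],(285,285,398,372))
print(ht,hs)
q=lambda b:cv2.approxPolyDP(cv2.convexHull(b.astype(np.int32)),5,True).reshape(-1,2)
print('poly',q(bt).tolist(),q(bs).tolist())
print('rect',onplane(t,cv2.boxPoints(cv2.minAreaRect(bt.astype(np.int32))),.054))
for n,b in(('stop t',(365,200,386,220)),('magnet t',(368,335,390,356))):
    c=blob(t['im'],(5,120,80) if n[0]=='s' else (100,120,60),(30,255,255) if n[0]=='s' else(130,255,255),b);print(n,cv2.boxPoints(cv2.minAreaRect(c)).tolist())
im=t['im'][170:380,330:480,::-1];a=cv2.resize(im,None,fx=2.8,fy=2.8,interpolation=2)
cv2.imwrite('pics/c1.png',a)
b=cv2.resize(s['im'][210:410,210:430,::-1],None,fx=3,fy=3,interpolation=2);cv2.imwrite('pics/c2.png',b)
E
```

```text
[[392.445  297.1472]
 [422.6408 296.697 ]
 [421.5201 251.4524]
 [391.3553 251.8366]] [[331.3501 350.498 ]
 [309.6772 326.98  ]
 [371.1418 323.9509]
 [349.0862 302.5778]
 [390.7607 296.6277]]
poly [[436, 239], [438, 308], [418, 317], [376, 317], [373, 232]] [[397, 288], [391, 330], [332, 370], [285, 371], [290, 322], [353, 285]]
rect [[ 0.6532  0.0794  0.054 ]
 [ 0.6601 -0.0479  0.054 ]
 [ 0.4893 -0.0551  0.054 ]
 [ 0.482   0.071   0.054 ]]
stop t [[368.0, 201.0], [381.0, 201.0], [381.0, 216.0], [368.0, 216.0]]
magnet t [[373.0, 337.0], [385.0, 337.0], [385.0, 352.0], [373.0, 352.0]]
```

View pics/c1.png

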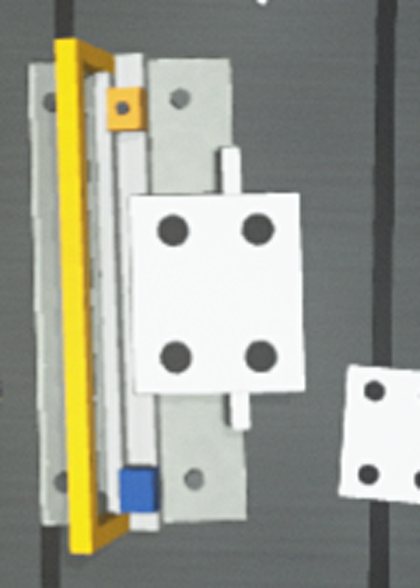

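View pics/c2.png

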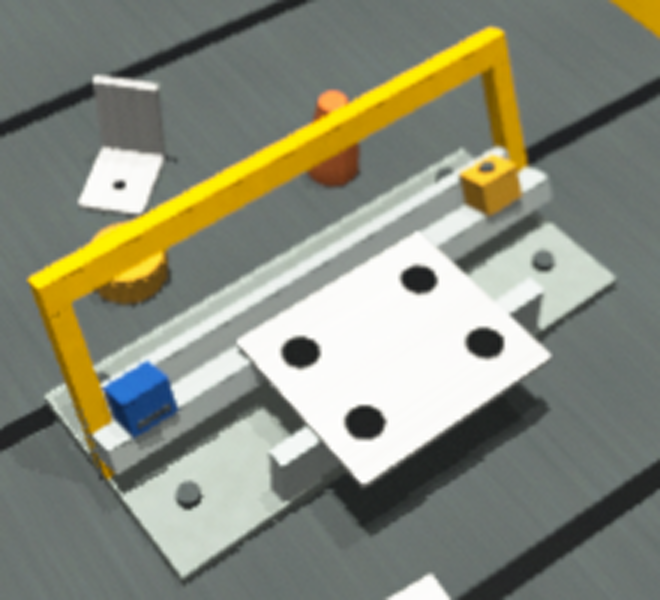

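The crop confirms it: the large four-hole plate lies on the lip and the front bar. The brass stop is at the far end (top 375,209) and the blue magnet at the near end (379,345). Next I'll triangulate.

Run:
```python
from h import *
np.set_printoptions(precision=4,suppress=True)
t,s=load('top0'),load('side0')
a=[[392.445,297.147],[422.641,296.697],[421.520,251.452],[391.355,251.837]]
b=[[309.677,326.98],[331.35,350.498],[371.142,323.951],[349.086,302.578]]
P=tri(t,a,s,b);print(P);c=P[:,:3].mean(0)
ex=(P[0]+P[3]-P[1]-P[2])[:2];ey=(P[2]+P[3]-P[0]-P[1])[:2]
print('centre',c,'dx',np.linalg.norm(ex)/2,'dy',np.linalg.norm(ey)/2,'x dir',np.degrees(np.arctan2(ex[1],ex[0])),'yedge dir',np.degrees(np.arctan2(ey[1],ey[0])))
print('stop,magnet top centre', onplane(t,[[374.5,208.5],[379,344.5]],.067), 'faces',onplane(t,[[375,216.3],[379,336.5]],.067))
# yellow bar
c=blob(t['im'],(18,150,120),(32,255,255),(340,175,375,372));r=cv2.minAreaRect(c);print('bar rect',r)
bp=cv2.boxPoints(r);print(onplane(t,bp,.131))
cs=blob(s['im'],(18,150,120),(32,255,255),(215,215,390,375));print('side bar poly',cv2.approxPolyDP(cs.astype(np.int32),4,True).reshape(-1,2).tolist())
# depth check at plate and table, plus block tops
for px in [(408,275),(375,209),(379,345),(358,240),(440,400),(398,205),(423,305)]:
    d=t['d'][px[1]-1:px[1]+2,px[0]-1:px[0]+2];d=np.median(d);o,r=ray(t,[px]);print(px,o+r[0]*d)
# bystanders/others on table plane
print(onplane(t,[[473,325],[420,142],[317,231],[317,312],[283,292],[155,312]],0.0))
```

```text
[[ 0.5248  0.0367  0.0552  0.0003]
 [ 0.5276 -0.0232  0.0546  0.0008]
 [ 0.6171 -0.0194  0.0551  0.0004]
 [ 0.6146  0.0405  0.0553  0.0003]]
centre [0.571  0.0086 0.0551] dx 0.05998866084945115 dy 0.0897576101601026 x dir 92.52376601573482 yedge dir 2.4485998124854333
stop,magnet top centre [[0.6993 0.0771 0.067 ]
 [0.4323 0.0628 0.067 ]] faces [[0.6838 0.0757 0.067 ]
 [0.4478 0.0631 0.067 ]]
bar rect ((362.20330810546875, 274.882080078125), (184.12960815429688, 20.862037658691406), 88.17591094970703)
[[0.7395 0.1321 0.131 ]
 [0.7418 0.093  0.131 ]
 [0.4    0.0749 0.131 ]
 [0.3976 0.1133 0.131 ]]
side bar poly [[377, 220], [221, 301], [238, 353], [246, 347], [234, 309], [259, 303], [266, 291], [364, 236], [374, 235], [374, 255], [380, 261], [364, 269], [372, 280], [381, 276], [385, 262]]
(408, 275) [0.5694 0.0067 0.055 ]
(375, 209) [0.6979 0.0765 0.0718]
(379, 345) [0.4315 0.0629 0.0683]
(358, 240) [0.6327 0.1128 0.1359]
(440, 400) [ 0.3157 -0.0706  0.001 ]
(398, 205) [0.7131 0.0238 0.0143]
(423, 305) [ 0.5109 -0.0239  0.0549]
[[ 0.4698 -0.1367  0.    ]
 [ 0.8491 -0.0216  0.    ]
 [ 0.6555  0.1903  0.    ]
 [ 0.4868  0.1858  0.    ]
 [ 0.5262  0.2578  0.    ]
 [ 0.4775  0.5232  0.    ]]
```

Run:
```python
from h import *
np.set_printoptions(precision=2,suppress=True)
Rs=R.from_rotvec([-.44434,-3.10938,.0029]).as_matrix()
q=[1.113,.245,1.558,0,1.339,-.174]
F=lambda q:(R.from_euler('z',q[0])*R.from_euler('y',q[1]+q[2])*R.from_euler('z',q[3])*R.from_euler('y',q[4])*R.from_euler('z',q[5]+np.pi/2)).as_matrix()
print(F(q)-Rs)
psi=np.radians(93.1);rx=np.array([np.cos(psi),np.sin(psi),0]);ry=np.array([-rx[1],rx[0],0])
for sg in(1,-1):
  for th,q1 in((20,-38),(30,-35),(60,-20),(90,-5),(110,6)):
    t=np.radians(th);z=rx*np.cos(t)-np.array([0,0,np.sin(t)]);x=sg*ry;M=np.c_[x,np.cross(z,x),z]
    for al in(95,125):
      W=(R.from_euler('y',al,degrees=True).inv()*R.from_euler('z',q1,degrees=True).inv()*R.from_matrix(M)*R.from_euler('z',-90,degrees=True))
      print(sg,th,al,W.as_euler('ZYZ',degrees=True))
# bar edges at mid rows, refine foot line
t=load('top0')
for row in(230,262,290,320):
    h=cv2.cvtColor(t['im'][row:row+1],cv2.COLOR_RGB2HSV)[0];m=np.where((h[335:385,0]>18)&(h[335:385,0]<32)&(h[335:385,1]>130))[0]+335
    print(row,m.min(),m.max(),onplane(t,[[m.min()-.5,row]],.132)[0],onplane(t,[[m.max()+.5,row]],.1368)[0], onplane(t,[[m.max()+.5,row]],.120)[0])
```

```text
[[-0. -0.  0.]
 [-0.  0.  0.]
 [-0.  0. -0.]]
1 20 95 [  60.87  125.84 -112.17]
1 20 125 [  48.14  108.05 -139.52]
1 30 95 [  51.37  119.26 -116.03]
1 30 125 [  43.58   98.68 -139.3 ]
1 60 95 [  27.6    96.89 -112.63]
1 60 125 [  29.23   70.36 -126.87]
1 90 95 [  0.   85.  -98.1]
1 90 125 [  0.   55.  -98.1]
1 110 95 [-20.02  86.29 -85.56]
1 110 125 [-23.66  58.34 -73.97]
-1 20 95 [ 60.87 125.84  67.83]
-1 20 125 [ 48.14 108.05  40.48]
-1 30 95 [ 51.37 119.26  63.97]
-1 30 125 [43.58 98.68 40.7 ]
-1 60 95 [27.6  96.89 67.37]
-1 60 125 [29.23 70.36 53.13]
-1 90 95 [ 0.  85.  81.9]
-1 90 125 [ 0.  55.  81.9]
-1 110 95 [-20.02  86.29  94.44]
-1 110 125 [-23.66  58.34 106.03]
230 351 360 [0.65 0.13 0.13] [0.65 0.11 0.14] [0.65 0.11 0.12]
262 352 361 [0.59 0.12 0.13] [0.59 0.11 0.14] [0.59 0.1  0.12]
290 353 361 [0.54 0.12 0.13] [0.54 0.1  0.14] [0.54 0.1  0.12]
320 354 362 [0.48 0.12 0.13] [0.48 0.1  0.14] [0.48 0.1  0.12]
```

```bash
python3 -m pendant '[{"tz":-3,"rz":-0.113,"grip":1},{"tz":-3,"rz":-0.113,"grip":1},{"tz":-3,"rz":-0.113,"grip":1},{"tx":-1.44,"ty":-3.72,"grip":1},{"tx":-1.44,"ty":-3.72,"grip":1},{"tx":-1.44,"ty":-3.72,"grip":1},{"tx":-1.44,"ty":-3.72,"grip":1},{"tx":-1.44,"ty":-3.72,"grip":1}]'
python3 -m pendant '[{"tx":-1.44,"ty":-3.72,"grip":1},{"tx":-1.44,"ty":-3.72,"grip":1},{"tx":-1.44,"ty":-3.72,"grip":1},{"tx":-1.44,"ty":-3.72,"grip":1},{"tx":-1.44,"ty":-3.72,"grip":1},{"tx":-1.44,"ty":-3.72,"grip":1},{"tx":-1.44,"ty":-3.72,"grip":1},{"tx":-1.44,"ty":-3.72,"grip":1}]'
cat >> h.py <<'E'
F0=np.array([.568,.0725]);PSI=np.radians(93.1)
def st():
    from bench import get_state
    s=get_state();p=np.array(s['tool_pos']);M=R.from_rotvec(s['eef_rot']).as_matrix()
    rx=np.array([np.cos(PSI),np.sin(PSI)]);ry=np.array([-rx[1],rx[0]]);d=p[:2]-F0
    z=M[:,2];th=np.degrees(np.arctan2(-z[2],z[:2]@rx))
    print('t %.2f'%s['t'],'tcp',p.round(4),'u,v,z mm',np.r_[d@rx,d@ry,p[2]].dot(1000).round(1),'theta %.1f'%th,'toolx.ry',(M[:2,0]@np.c_[rx,ry]).round(3),'M02 %.3f'%M[2,0],'zv %.3f'%(z[:2]@ry),'F',np.round(s['force'],1),'q',np.round(s['q'],2),'open %.4f grip %.1f'%(s['opening'],s['grip_force']))
    return s,p,M
E
python3 -c "from h import *;st()"
```

```text
t 0.10 tcp [0.1817 0.6235 0.2059] u,v,z mm [571.1 355.9 205.9] theta 90.1 toolx.ry [0.331 0.943] M02 0.000 zv 0.001 F [ 0.6  0.2 -0.1] q [ 1.11  0.25  1.56 -0.    1.34 -0.17] open 0.0856 grip 0.0invalid input at $[0]: expected keys rx, ry, rz, tx, ty, tz, grip
invalid input at $[0]: expected keys rx, ry, rz, tx, ty, tz, grip
```

```bash
python3 -m pendant '[{"rx":0,"ry":0,"rz":-0.113,"tx":0,"ty":0,"tz":-3,"grip":1},{"rx":0,"ry":0,"rz":-0.113,"tx":0,"ty":0,"tz":-3,"grip":1},{"rx":0,"ry":0,"rz":-0.113,"tx":0,"ty":0,"tz":-3,"grip":1},{"rx":0,"ry":0,"rz":0,"tx":-1.44,"ty":-3.72,"tz":0,"grip":1},{"rx":0,"ry":0,"rz":0,"tx":-1.44,"ty":-3.72,"tz":0,"grip":1},{"rx":0,"ry":0,"rz":0,"tx":-1.44,"ty":-3.72,"tz":0,"grip":1},{"rx":0,"ry":0,"rz":0,"tx":-1.44,"ty":-3.72,"tz":0,"grip":1},{"rx":0,"ry":0,"rz":0,"tx":-1.44,"ty":-3.72,"tz":0,"grip":1}]'
python3 -m pendant '[{"rx":0,"ry":0,"rz":0,"tx":-1.44,"ty":-3.72,"tz":0,"grip":1},{"rx":0,"ry":0,"rz":0,"tx":-1.44,"ty":-3.72,"tz":0,"grip":1},{"rx":0,"ry":0,"rz":0,"tx":-1.44,"ty":-3.72,"tz":0,"grip":1},{"rx":0,"ry":0,"rz":0,"tx":-1.44,"ty":-3.72,"tz":0,"grip":1},{"rx":0,"ry":0,"rz":0,"tx":-1.44,"ty":-3.72,"tz":0,"grip":1},{"rx":0,"ry":0,"rz":0,"tx":-1.44,"ty":-3.72,"tz":0,"grip":1},{"rx":0,"ry":0,"rz":0,"tx":-1.44,"ty":-3.72,"tz":0,"grip":1},{"rx":0,"ry":0,"rz":0,"tx":-1.44,"ty":-3.72,"tz":0,"grip":1}]'
python3 -c "from h import *;st()"
```

```text
t: 0.77
tool_pos: [0.2642, 0.4404, 0.2963]
eef_rot: [0.088, -3.14, 0.001]
force: [0.8, 0.5, 0.5]
opening: 0.0856
grip_force: 0.0
t: 1.43
tool_pos: [0.3957, 0.1496, 0.2967]
eef_rot: [-0.087, 3.14, 0.0]
force: [1.1, 1.0, 0.1]
opening: 0.0853
grip_force: 0.0
t 1.43 tcp [0.3957 0.1496 0.2967] u,v,z mm [ 86.3 167.9 296.7] theta 90.0 toolx.ry [-0.001  1.   ] M02 -0.000 zv -0.000 F [1.1 1.  0.1] q [ 0.09 -0.39  1.99  0.    1.53 -1.53] open 0.0853 grip 0.0
```

```bash
python3 -m pendant '[{"rx":0,"ry":0,"rz":0,"tx":-1.44,"ty":-3.72,"tz":0,"grip":1},{"rx":0,"ry":0,"rz":0,"tx":-1.44,"ty":-3.72,"tz":0,"grip":1},{"rx":0,"ry":0,"rz":0,"tx":-1.44,"ty":-3.72,"tz":0,"grip":1},{"rx":0,"ry":0,"rz":0,"tx":-1.44,"ty":-3.72,"tz":0,"grip":1},{"rx":0,"ry":0,"rz":0,"tx":-1.44,"ty":-3.72,"tz":0,"grip":1},{"rx":0,"ry":0,"rz":0,"tx":-1.44,"ty":-3.72,"tz":0,"grip":1},{"rx":0,"ry":0,"rz":0,"tx":-1.44,"ty":-3.72,"tz":0,"grip":1},{"rx":0,"ry":0,"rz":0,"tx":-1.44,"ty":-3.72,"tz":0,"grip":1}]'
python3 -m pendant '[{"rx":0,"ry":0,"rz":0,"tx":-1.44,"ty":-3.72,"tz":0,"grip":0.55},{"rx":0,"ry":0,"rz":0,"tx":-1.44,"ty":-3.72,"tz":0,"grip":0.55},{"rx":-0.1164,"ry":0,"rz":0,"tx":0,"ty":0,"tz":0,"grip":0.55},{"rx":-0.1164,"ry":0,"rz":0,"tx":0,"ty":0,"tz":0,"grip":0.55},{"rx":-0.1164,"ry":0,"rz":0,"tx":0,"ty":0,"tz":0,"grip":0.55},{"rx":-0.1164,"ry":0,"rz":0,"tx":0,"ty":0,"tz":0,"grip":0.55},{"rx":-0.1164,"ry":0,"rz":0,"tx":0,"ty":0,"tz":0,"grip":0.55},{"rx":-0.1164,"ry":0,"rz":0,"tx":0,"ty":0,"tz":0,"grip":0.55}]'
python3 - <<'E'
from h import *;st()
from bench import *
im,d=camera('wrist');i=camera_info('wrist')
cv2.imwrite('pics/w1.png',im[:,:,::-1]);np.savez('w1.npz',im=im,d=d,K=i['camera_matrix'],D=i['dist'],T=i['world_to_cam'])
E
```

```text
t: 2.1
tool_pos: [0.5272, -0.1413, 0.2964]
eef_rot: [0.086, -3.14, -0.001]
force: [0.4, 0.3, 0.3]
opening: 0.0851
grip_force: 0.0
t: 2.77
tool_pos: [0.5599, -0.2127, 0.2973]
eef_rot: [0.081, -2.931, -1.076]
force: [-0.1, 0.1, -0.1]
opening: 0.047
grip_force: 0.0
t 2.77 tcp [ 0.5599 -0.2127  0.2973] u,v,z mm [-284.3   23.5  297.3] theta 49.7 toolx.ry [-0.001  1.   ] M02 -0.001 zv -0.000 F [-0.1  0.1 -0.1] q [-0.77  0.32  1.42  0.49  1.91 -2.35] open 0.0470 grip 0.0
```

View pics/w1.png

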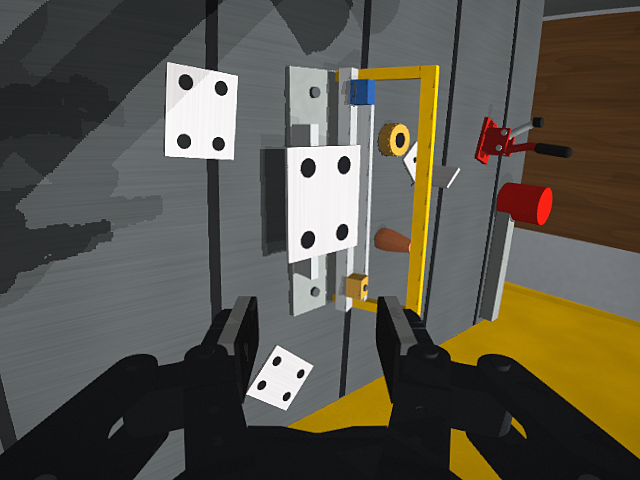

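The wrist view shows the plate (323,202) on the lip and bar, the stop (357,287), the magnet (362,92) and the look-alikes (202,110) and (279,377). I'll refine the measurements from it and check the wrist margin.

Run:
```python
from h import *
np.set_printoptions(precision=4,suppress=True)
t,w,s=load('top0'),load('w1'),load('side0')
hw,bw=holes(w['im'],(270,140,370,268));print(hw)
a=np.array([[392.445,297.147],[422.641,296.697],[421.520,251.452],[391.355,251.837]]) # foot/mag, free/mag, free/stop, foot/stop
o=[]
for tgt in([344,164],[308,167],[308,239],[342,232]): o.append(hw[np.argmin(np.linalg.norm(hw-tgt,axis=1))])
P=tri(t,a,w,o);print(P,P.mean(0))
# plate edge polygon in wrist
m=cv2.approxPolyDP(cv2.convexHull(bw.astype(np.int32)),4,True).reshape(-1,2);print('poly w',m.tolist())
print('free edge/top plane',onplane(w,m,.054))
for c in(((5,120,80),(22,255,255),(340,268,372,305)),((100,120,60),(130,255,255),(340,72,380,110))):
    b=blob(w['im'],*c);print(cv2.approxPolyDP(cv2.convexHull(b.astype(np.int32)),2,True).reshape(-1,2).tolist())
psi=PSI;rx=np.array([np.cos(psi),np.sin(psi),0]);ry=np.array([-rx[1],rx[0],0])
for th,q1 in((30,-40),(30,-35),(40,-38)):
    tt=np.radians(th);z=rx*np.cos(tt)-np.array([0,0,np.sin(tt)]);M=np.c_[ry,np.cross(z,ry),z]
    for al in(100,115,125): print(th,q1,al,(R.from_euler('y',al,degrees=True).inv()*R.from_euler('z',q1,degrees=True).inv()*R.from_matrix(M)*R.from_euler('z',-90,degrees=True)).as_euler('ZYZ',degrees=True))
```

```text
[[307.2679 239.4025]
 [341.7155 231.822 ]
 [307.6212 167.5356]
 [343.4583 164.8894]]
[[ 0.5243  0.0365  0.0533  0.0006]
 [ 0.5267 -0.0232  0.0531  0.001 ]
 [ 0.6164 -0.0196  0.0522  0.0013]
 [ 0.6141  0.0404  0.0526  0.001 ]] [0.5704 0.0085 0.0528 0.001 ]
poly w [[355, 140], [359, 173], [352, 267], [289, 262], [287, 148]]
free edge/top plane [[ 0.492   0.0548  0.054 ]
 [ 0.5352  0.0661  0.054 ]
 [ 0.6679  0.0635  0.054 ]
 [ 0.6397 -0.049   0.054 ]
 [ 0.5035 -0.0549  0.054 ]]
[[367, 276], [371, 303], [353, 304], [346, 296], [346, 278], [353, 273]]
[[374, 81], [374, 103], [350, 103], [351, 80]]
30 -40 100 [  46.735   119.7303 -124.0991]
30 -40 115 [  41.9616  108.9645 -135.5944]
30 -40 125 [  40.1733  101.416  -142.3971]
30 -35 100 [  49.3479  116.0673 -120.3745]
30 -35 115 [  45.106   105.8425 -132.1521]
30 -35 125 [  43.583    98.6815 -139.3006]
40 -38 100 [  38.7029  112.6009 -126.501 ]
40 -38 115 [  35.9709  100.6462 -135.979 ]
40 -38 125 [  35.2972   92.5115 -141.8388]
```

```bash
python3 -m pendant '[{"rx":-0.115,"ry":0,"rz":0,"tx":0,"ty":0,"tz":0,"grip":0.55},{"rx":-0.115,"ry":0,"rz":0,"tx":0,"ty":0,"tz":0,"grip":0.55},{"rx":-0.115,"ry":0,"rz":0,"tx":0,"ty":0,"tz":0,"grip":0.55},{"rx":0,"ry":0,"rz":0,"tx":-0.34,"ty":-1.78,"tz":3.16,"grip":0.55},{"rx":0,"ry":0,"rz":0,"tx":-0.34,"ty":-1.78,"tz":3.16,"grip":0.55},{"rx":0,"ry":0,"rz":0,"tx":-0.34,"ty":-1.78,"tz":3.16,"grip":0.55},{"rx":0,"ry":0,"rz":0,"tx":-0.34,"ty":-1.78,"tz":3.16,"grip":0.55},{"rx":0,"ry":0,"rz":0,"tx":-0.34,"ty":-1.78,"tz":3.16,"grip":0.55}]' | head -1
python3 -m pendant '[{"rx":0,"ry":0,"rz":0,"tx":-0.34,"ty":-1.78,"tz":3.16,"grip":0.55},{"rx":0,"ry":0,"rz":0,"tx":-0.34,"ty":-1.78,"tz":3.16,"grip":0.55},{"rx":0,"ry":0,"rz":0,"tx":0,"ty":0,"tz":0,"grip":0.55},{"rx":0,"ry":0,"rz":0,"tx":0,"ty":0,"tz":0,"grip":0.55},{"rx":0,"ry":0,"rz":0,"tx":0,"ty":0,"tz":0,"grip":0.55},{"rx":0,"ry":0,"rz":0,"tx":0,"ty":0,"tz":0,"grip":0.55},{"rx":0,"ry":0,"rz":0,"tx":0,"ty":0,"tz":0,"grip":0.55},{"rx":0,"ry":0,"rz":0,"tx":0,"ty":0,"tz":0,"grip":0.55}]' | head -1
python3 -c "from h import *;st()"
```

```text
t: 3.48
t: 4.15
t 4.15 tcp [ 0.5774 -0.0838  0.0793] u,v,z mm [-156.6   -0.9   79.3] theta 30.3 toolx.ry [-0.  1.] M02 -0.002 zv -0.001 F [-0.3  0.6 -1.2] q [-0.67  0.63  1.58  0.71  1.73 -2.49] open 0.0472 grip 0.0
```

```bash
python3 -m pendant '[{"rx":0,"ry":0,"rz":0,"tx":0,"ty":0,"tz":1.2,"grip":0.55},{"rx":0,"ry":0,"rz":0,"tx":0,"ty":0,"tz":1.2,"grip":0.55},{"rx":0,"ry":0,"rz":0,"tx":0,"ty":0,"tz":1.2,"grip":0.55},{"rx":0,"ry":0,"rz":0,"tx":0,"ty":0,"tz":1.2,"grip":0.55},{"rx":0,"ry":0,"rz":0,"tx":0,"ty":0,"tz":0.8,"grip":0.55},{"rx":0,"ry":0,"rz":0,"tx":0,"ty":0,"tz":0.6,"grip":0.55},{"rx":0,"ry":0,"rz":0,"tx":0,"ty":0,"tz":0,"grip":0.55},{"rx":0,"ry":0,"rz":0,"tx":0,"ty":0,"tz":0,"grip":0.55}]' | head -1
python3 - <<'E'
from h import *;st()
from bench import *
im,d=camera('side');cv2.imwrite('pics/s2.png',cv2.resize(im[230:400,230:440,::-1],None,fx=3.5,fy=3.5,interpolation=2))
E
```

```text
t: 4.82
t 4.82 tcp [ 0.5736 -0.0286  0.0466] u,v,z mm [-1.013e+02 -1.000e-01  4.660e+01] theta 30.2 toolx.ry [-0.002  1.   ] M02 0.000 zv 0.001 F [ 0.2  0.1 -0. ] q [-0.61  0.64  1.65  0.75  1.64 -2.5 ] open 0.0469 grip 0.0
```

View pics/s2.png

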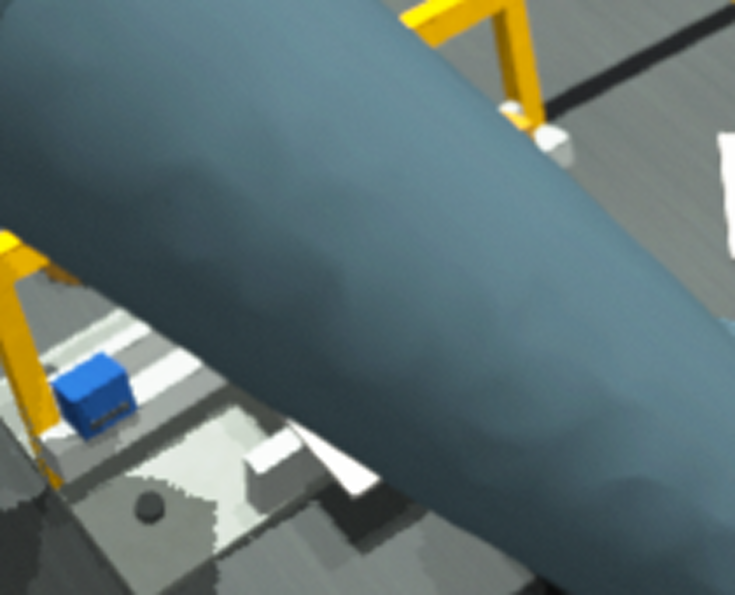

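The forearm blocks the side view, but the visible plate corner (360,490 in the crop) is unmoved and the forces are zero. Next I'll lift with the lower finger.

```bash
python3 -m pendant '[{"rx":0,"ry":0,"rz":0,"tx":0,"ty":0.7,"tz":-0.3,"grip":0.55},{"rx":0,"ry":0,"rz":0,"tx":0,"ty":0.7,"tz":-0.3,"grip":0.55},{"rx":0,"ry":0,"rz":0,"tx":0,"ty":0.7,"tz":-0.3,"grip":0.55},{"rx":0,"ry":0,"rz":0,"tx":0,"ty":0.7,"tz":-0.3,"grip":0.55},{"rx":0,"ry":0,"rz":0,"tx":0,"ty":0.7,"tz":-0.3,"grip":0.55},{"rx":0,"ry":0,"rz":0,"tx":0,"ty":0.7,"tz":-0.3,"grip":0.55},{"rx":0,"ry":0,"rz":0,"tx":0,"ty":0.63,"tz":-0.3,"grip":0.55},{"rx":0,"ry":0,"rz":0,"tx":0,"ty":0,"tz":0,"grip":0.55}]' | head -1
python3 - <<'E'
from h import *;st()
from bench import *
for n in('wrist','top'):
    im,d=camera(n);i=camera_info(n);np.savez(n[0]+'3.npz',im=im,d=d,K=i['camera_matrix'],D=i['dist'],T=i['world_to_cam'])
    if n=='wrist':cv2.imwrite('pics/w3.png',im[:,:,::-1])
E
```

```text
t: 5.53
t 5.53 tcp [ 0.574  -0.0231  0.1008] u,v,z mm [-95.8  -0.9 100.8] theta 30.3 toolx.ry [-0.001  1.   ] M02 -0.002 zv -0.000 F [-0.6 -0.8 -0.3] q [-0.6   0.54  1.67  0.76  1.69 -2.45] open 0.0473 grip 0.0
```

View pics/w3.png

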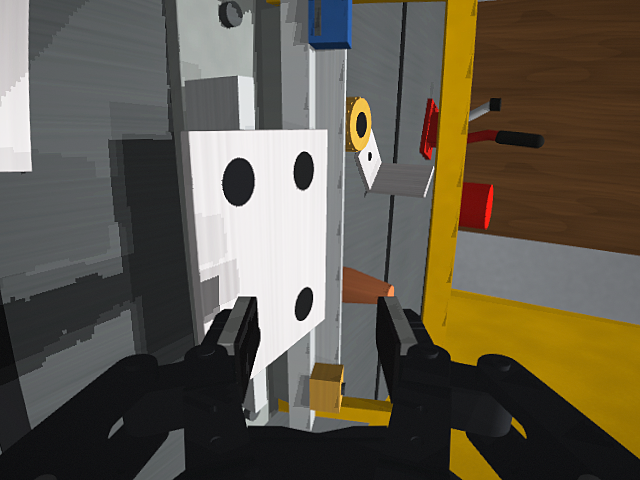

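Run:
```python
from h import *
np.set_printoptions(precision=4,suppress=True)
w=load('w3');hw,_=holes(w['im'],(185,125,330,330));print(hw)
P=np.array([[.5245,.0366,.054],[.5271,-.0232,.054],[.6167,-.0195,.054],[.6143,.0404,.054]])
rv=cv2.Rodrigues(w['T'][:3,:3])[0];pr=lambda X:cv2.projectPoints(np.float64(X),rv,w['T'][:3,3],w['K'],w['D'])[0].reshape(-1,2)
print('orig holes',pr(P)); 
for px in([303,170],[238,181],[304,304],[215,250],[300,240],[240,330],[395,330],[280,150]):
    px=list(px);d=w['d'][px[1],px[0]];o,r=ray(w,[px]);X=o+r[0]*d
    e=X[:2]-F0;print(px,X,'u %.1f z %.1f'%(1e3*(e@[np.cos(PSI),np.sin(PSI)]),1e3*X[2]))
```

```text
[[303.4322 303.431 ]
 [238.1381 181.466 ]
 [303.2729 170.6055]]
orig holes [[302.913  169.5135]
 [237.6953 180.5307]
 [245.6791 342.6624]
 [303.1337 303.3147]]
[303, 170] [0.5248 0.0368 0.054 ] u -33.3 z 54.0
[238, 181] [ 0.5272 -0.0239  0.0548] u -94.1 z 54.8
[304, 304] [0.6158 0.0427 0.0533] u -32.4 z 53.3
[215, 250] [ 0.5587 -0.0398  0.0537] u -111.7 z 53.7
[300, 240] [0.5694 0.0366 0.0529] u -35.9 z 52.9
[240, 330] [ 0.5662 -0.0842  0.1075] u -156.4 z 107.5
[395, 330] [ 0.5649 -0.059   0.1499] u -131.1 z 149.9
[280, 150] [0.5126 0.0129 0.0535] u -56.5 z 53.5
```

Run:
```python
from h import *
np.set_printoptions(precision=1,suppress=True)
w=load('w3');import bench
s=bench.get_state();p=np.array(s['tool_pos']);M=R.from_rotvec(s['eef_rot']).as_matrix()
for y in range(285,400,12):
  for x in(235,243,250,254,258,380,388,396):
    d=w['d'][y,x];o,r=ray(w,[[x,y]]);X=(M.T@(o+r[0]*d-p))*1e3
    if d<.25:print((x,y),'tool xyz',X)
```

```text
(235, 285) tool xyz [ -7.2 -41.6  20.3]
(243, 285) tool xyz [ -9.2 -38.4  25.1]
(250, 285) tool xyz [-11.1 -35.4  29.4]
(254, 285) tool xyz [-12.3 -33.7  32.3]
(258, 285) tool xyz [-13.7 -32.1  35.5]
(235, 297) tool xyz [-13.5 -41.7  19.2]
(243, 297) tool xyz [ 10.8 -26.9 -32.6]
(250, 297) tool xyz [ 10.  -24.6 -30.8]
(254, 297) tool xyz [ 10.8 -22.7 -32.5]
(258, 297) tool xyz [-21.1 -32.4  35.5]
(380, 297) tool xyz [ 10.4  24.8 -31.5]
(388, 297) tool xyz [ 10.6  27.7 -32. ]
(396, 297) tool xyz [ 10.1  31.  -31. ]
(235, 309) tool xyz [ 10.6 -28.  -42.1]
(243, 309) tool xyz [ 10.5 -25.2 -41.9]
(250, 309) tool xyz [ 10.7 -22.7 -42.3]
(254, 309) tool xyz [  7.4 -22.4 -35.8]
(258, 309) tool xyz [-28.1 -32.6  34.5]
(380, 309) tool xyz [  7.2  24.4 -35.2]
(388, 309) tool xyz [ 11.5  25.7 -43.6]
(396, 309) tool xyz [ 10.9  28.7 -42.5]
(235, 321) tool xyz [ 11.1 -26.1 -51.9]
(243, 321) tool xyz [ 10.7 -23.6 -51.1]
(250, 321) tool xyz [  7.3 -22.5 -44.7]
(254, 321) tool xyz [  3.2 -22.4 -37.2]
(258, 321) tool xyz [ -2.2 -22.6 -27.1]
(380, 321) tool xyz [  3.   24.3 -36.7]
(388, 321) tool xyz 
[... 1159 characters left out ...]
 [-65.3 -36.2  30.3]
(258, 369) tool xyz [-66.7 -34.1  32.3]
(388, 369) tool xyz [ -4.1  24.4 -56.5]
(396, 369) tool xyz [  1.6  25.2 -64.6]
(235, 381) tool xyz [ 16.2 -18.2 -90.2]
(243, 381) tool xyz [ -5.3 -22.7 -61.4]
(250, 381) tool xyz [-79.3 -40.5  37.6]
(254, 381) tool xyz [-79.4 -38.   37.7]
(258, 381) tool xyz [-82.  -36.2  41.3]
(388, 381) tool xyz [ -7.6  24.4 -58.1]
(396, 381) tool xyz [ -2.9  25.5 -64.6]
(235, 393) tool xyz [ 16.3 -17.3 -94.6]
(243, 393) tool xyz [ -7.3 -22.3 -64.8]
(250, 393) tool xyz [-88.5 -41.1  37.8]
(254, 393) tool xyz [-88.3 -38.5  37.6]
(258, 393) tool xyz [-90.7 -36.5  40.6]
(388, 393) tool xyz [-10.9  24.3 -60.1]
(396, 393) tool xyz [ 16.4  18.5 -94.6]
```

```bash
python3 -m pendant '[{"rx":0,"ry":0,"rz":0,"tx":0,"ty":0,"tz":0,"grip":0.08},{"rx":0,"ry":0,"rz":0,"tx":0,"ty":0,"tz":0,"grip":0.08},{"rx":0,"ry":0,"rz":0,"tx":0,"ty":0,"tz":0,"grip":0.08},{"rx":0,"ry":0,"rz":0,"tx":0,"ty":0,"tz":0,"grip":0.08},{"rx":0,"ry":0,"rz":0,"tx":0,"ty":0,"tz":0,"grip":0.08},{"rx":0,"ry":0,"rz":0,"tx":0,"ty":0,"tz":0,"grip":0.08},{"rx":0,"ry":0,"rz":0,"tx":0,"ty":0,"tz":0,"grip":0.08},{"rx":0,"ry":0,"rz":0,"tx":0,"ty":0,"tz":0,"grip":0.08}]' | head -1
python3 - <<'E'
from h import *
np.set_printoptions(precision=1,suppress=True)
from bench import *
s,p,M=st();im,d=camera('wrist');i=camera_info('wrist');w=dict(im=im,d=d,K=i['camera_matrix'],D=i['dist'],T=i['world_to_cam'])
print('cam origin in tool',M.T@(-w['T'][:3,:3].T@w['T'][:3,3]-p)*1e3)
last=None
for x in(296,304,312,318,324,330):
  ys=[y for y in range(200,400) if 0<d[y,x]<.2];y=ys[0] if ys else None
  if y:
    for yy in(y,y+3,y+8):
      o,r=ray(w,[[x,yy]]);print((x,yy),(M.T@(o+r[0]*d[yy,x]-p))*1e3)
cv2.imwrite('pics/w4.png',im[200:420,200:440,::-1].repeat(2,0).repeat(2,1))
E
```

```text
t: 6.3
t 6.30 tcp [ 0.6 -0.   0.1] u,v,z mm [-95.5  -0.1  99. ] theta 30.2 toolx.ry [-0.  1.] M02 0.000 zv 0.001 F [0.4 0.4 0.6] q [-0.6  0.5  1.7  0.8  1.7 -2.5] open 0.0068 grip 0.0
cam origin in tool [  74.1    0.4 -166.7]
(296, 293) [ 11.1  -7.6 -28.4]
(296, 296) [ 11.7  -7.4 -32.4]
(296, 301) [ 11.2  -7.2 -35.6]
(304, 293) [ 11.1  -4.5 -28.2]
(304, 296) [ 10.4  -4.5 -29.5]
(304, 301) [ 11.3  -4.3 -35.8]
(330, 293) [ 11.    5.5 -28. ]
(330, 296) [ 11.5   5.3 -31.9]
(330, 301) [ 10.5   5.3 -34.1]
```

View pics/w4.png

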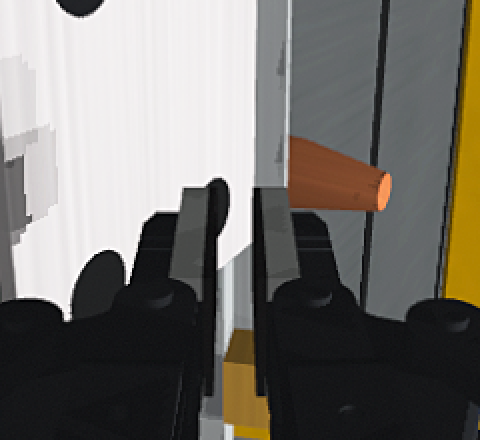

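The wrist crop shows the fingertips at about (205,185) and (265,185) in the crop. By depth they lie 27 mm behind the reported TCP, so the lower finger passed in front of the free edge and the plate did not move. I'll redo the approach 27–31 mm deeper.

```bash
python3 -m pendant '[{"rx":0,"ry":0,"rz":0,"tx":0,"ty":-1.2,"tz":-0.25,"grip":0.55},{"rx":0,"ry":0,"rz":0,"tx":0,"ty":-1.2,"tz":-0.25,"grip":0.55},{"rx":0,"ry":0,"rz":0,"tx":0,"ty":-1.2,"tz":-0.25,"grip":0.55},{"rx":0,"ry":0,"rz":0,"tx":0,"ty":-1.2,"tz":-0.25,"grip":0.55},{"rx":0,"ry":0,"rz":0,"tx":0,"ty":0,"tz":0,"grip":0.55},{"rx":0,"ry":0,"rz":0,"tx":0,"ty":0,"tz":0,"grip":0.55},{"rx":0,"ry":0,"rz":0,"tx":0,"ty":0,"tz":0,"grip":0.55},{"rx":0,"ry":0,"rz":0,"tx":0,"ty":0,"tz":0,"grip":0.55}]' | head -1
python3 -c "from h import *;st()"
python3 -m pendant '[{"rx":0,"ry":0,"rz":0,"tx":0,"ty":0,"tz":1.2,"grip":0.55},{"rx":0,"ry":0,"rz":0,"tx":0,"ty":0,"tz":1.2,"grip":0.55},{"rx":0,"ry":0,"rz":0,"tx":0,"ty":0,"tz":1.2,"grip":0.55},{"rx":0,"ry":0,"rz":0,"tx":0,"ty":0,"tz":1.2,"grip":0.55},{"rx":0,"ry":0,"rz":0,"tx":0,"ty":0,"tz":0.9,"grip":0.55},{"rx":0,"ry":0,"rz":0,"tx":0,"ty":0,"tz":0.5,"grip":0.55},{"rx":0,"ry":0,"rz":0,"tx":0,"ty":0,"tz":0,"grip":0.55},{"rx":0,"ry":0,"rz":0,"tx":0,"ty":0,"tz":0,"grip":0.55}]' | head -1
python3 -c "from h import *;st()"
```

```text
t: 7.02
t 7.02 tcp [ 0.5752 -0.0555  0.0628] u,v,z mm [-128.2   -0.3   62.8] theta 30.2 toolx.ry [-0.001  1.   ] M02 -0.000 zv 0.001 F [0.2 0.4 0.6] q [-0.64  0.63  1.62  0.73  1.68 -2.5 ] open 0.0468 grip 0.0
t: 7.68
t 7.68 tcp [ 0.5721 -0.0018  0.0313] u,v,z mm [-74.4  -0.1  31.3] theta 30.2 toolx.ry [-0.002  1.   ] M02 0.000 zv 0.001 F [ 0.8 -0.3 -0.7] q [-0.57  0.65  1.67  0.78  1.6  -2.51] open 0.0471 grip 0.0
```

```bash
python3 -m pendant '[{"rx":0,"ry":0,"rz":0,"tx":0,"ty":0.7,"tz":-0.3,"grip":0.55},{"rx":0,"ry":0,"rz":0,"tx":0,"ty":0.7,"tz":-0.3,"grip":0.55},{"rx":0,"ry":0,"rz":0,"tx":0,"ty":0.7,"tz":-0.3,"grip":0.55},{"rx":0,"ry":0,"rz":0,"tx":0,"ty":0.7,"tz":-0.3,"grip":0.55},{"rx":0,"ry":0,"rz":0,"tx":0,"ty":0.7,"tz":-0.3,"grip":0.55},{"rx":0,"ry":0,"rz":0,"tx":0,"ty":0.7,"tz":-0.3,"grip":0.55},{"rx":0,"ry":0,"rz":0,"tx":0,"ty":0.6,"tz":-0.3,"grip":0.55},{"rx":0,"ry":0,"rz":0,"tx":0,"ty":0,"tz":0,"grip":0.55}]' | head -1
python3 - <<'E'
from h import *
np.set_printoptions(precision=1,suppress=True)
from bench import *
s,p,M=st();im,d=camera('wrist');i=camera_info('wrist');w=dict(im=im,d=d,K=i['camera_matrix'],D=i['dist'],T=i['world_to_cam'])
np.savez('w5.npz',**w);cv2.imwrite('pics/w5.png',im[:,:,::-1])
E
```

```text
t: 8.35
t 8.35 tcp [0.6 0.  0.1] u,v,z mm [-68.8  -0.5  84.8] theta 30.3 toolx.ry [-0.  1.] M02 -0.002 zv 0.000 F [-0.8 -1.2 -3. ] q [-0.6  0.6  1.7  0.8  1.6 -2.5] open 0.0472 grip 1.4
```

View pics/w5.png

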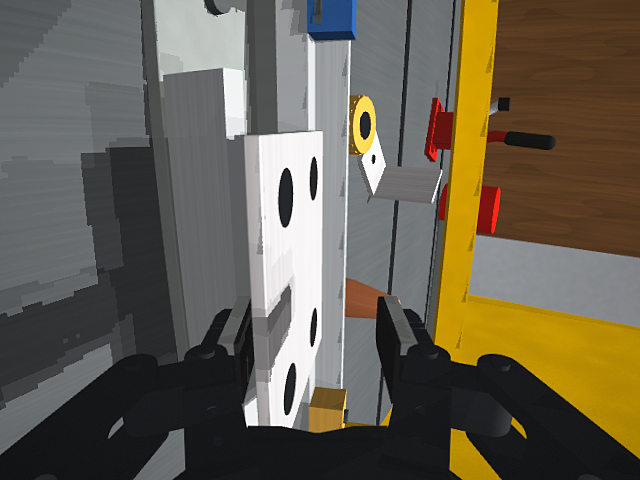

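The plate is now lifted on the lower finger (free edge at column 250, holes at 286,197 and 313,178), with about 3 N on the finger. I'll measure its angle and the bite.

```bash
cat >> h.py <<'E'
def planefit(w,mask,p,M):
    ys,xs=np.where(mask&(w['d']>0));o,r=ray(w,np.c_[xs,ys]);X=o+r*w['d'][ys,xs][:,None]
    c=np.median(X,0);
    for _ in range(4):
        k=np.abs((X-c)@np.linalg.svd((X-c)[::7],full_matrices=False)[2][2])<.003;X=X[k];c=X.mean(0)
    n=np.linalg.svd(X[::3]-c,full_matrices=False)[2][2];n*=np.sign(n[2]);rx=np.array([np.cos(PSI),np.sin(PSI),0])
    th=np.degrees(np.arctan2(n@rx,n[2]))
    e=(X-np.r_[F0,0])@np.c_[rx,[0,0,1]]*1e3
    a=np.radians(th);s=e@np.array([-np.cos(a),np.sin(a)])
    hi=e[s>np.percentile(s,99.5)].mean(0);lo=e[s<np.percentile(s,.5)].mean(0)
    return th,n,hi,lo,s.max()-s.min(),len(X),(X-p)@M*1e3
E
python3 - <<'E'
from h import *
import bench
np.set_printoptions(precision=1,suppress=True)
w=load('w5');s=bench.get_state();p=np.array(s['tool_pos']);M=R.from_rotvec(s['eef_rot']).as_matrix()
m=np.zeros((480,640),bool);m[135:290,245:325]=w['im'][135:290,245:325].min(2)>190
th,n,hi,lo,L,N,X=planefit(w,m,p,M);print('theta',th,'n',n.round(3),'free top corner',hi,'foot top',lo,L,N,'tool z min',np.percentile(X[:,2],.5),'y at',X[X[:,2]<np.percentile(X[:,2],1)].mean(0))
E
```

```text
theta 20.365481985638322 n [-0.   0.3  0.9] free top corner [-114.1   90.1] foot top [ 5.2 44.9] 128.8782281294632 8457 tool z min -41.923436450324765 y at [ 43.1 -17.5 -42. ]
```

```bash
python3 -m pendant '[{"rx":0,"ry":0,"rz":0,"tx":0,"ty":0,"tz":-0.3,"grip":0},{"rx":0,"ry":0,"rz":0,"tx":0,"ty":0,"tz":0,"grip":0},{"rx":0,"ry":0,"rz":0,"tx":0,"ty":0,"tz":0,"grip":0},{"rx":0,"ry":0,"rz":0,"tx":0,"ty":0,"tz":0,"grip":0},{"rx":0,"ry":0,"rz":0,"tx":0,"ty":0,"tz":0,"grip":0},{"rx":0,"ry":0,"rz":0,"tx":0,"ty":0,"tz":0,"grip":0},{"rx":0,"ry":0,"rz":0,"tx":0,"ty":0,"tz":0,"grip":0},{"rx":0,"ry":0,"rz":0,"tx":0,"ty":0,"tz":0,"grip":0}]' | head -1
python3 - <<'E'
from h import *
np.set_printoptions(precision=1,suppress=True)
from bench import *
s,p,M=st();im,d=camera('wrist');i=camera_info('wrist');w=dict(im=im,d=d,K=i['camera_matrix'],D=i['dist'],T=i['world_to_cam'])
np.savez('w6.npz',**w);cv2.imwrite('pics/w6.png',im[:,:,::-1])
E
```

```text
t: 9.07
t 9.07 tcp [0.6 0.  0.1] u,v,z mm [-71.2  -0.   84.9] theta 30.2 toolx.ry [-0.  1.] M02 0.000 zv 0.001 F [ 1.  -0.5 -1.8] q [-0.6  0.6  1.7  0.8  1.6 -2.5] open 0.0044 grip 60.7
```

View pics/w6.png

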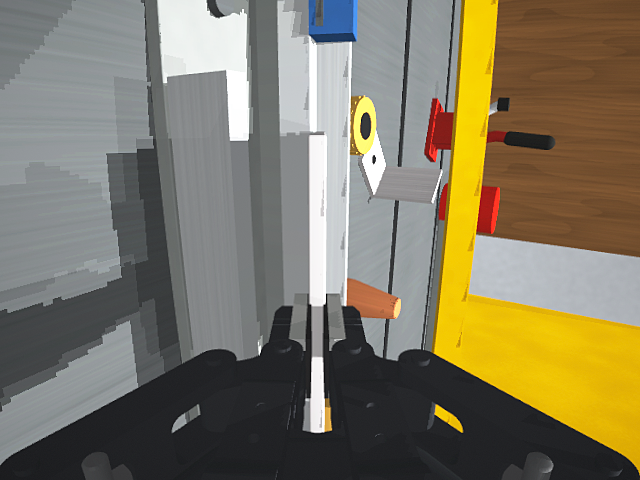

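The plate is clamped (60 N) and edge-on in the pads around (317,300), with the foot resting in the nest. I'll begin the tip with a small lift and 27° of rotation, then check.

```bash
python3 -m pendant '[{"rx":0,"ry":0,"rz":0,"tx":0,"ty":0.35,"tz":-0.2,"grip":0},{"rx":0.1164,"ry":0,"rz":0,"tx":0,"ty":0.915,"tz":-0.035,"grip":0},{"rx":0.1164,"ry":0,"rz":0,"tx":0,"ty":0.915,"tz":-0.035,"grip":0},{"rx":0.1164,"ry":0,"rz":0,"tx":0,"ty":0.915,"tz":-0.035,"grip":0},{"rx":0.1164,"ry":0,"rz":0,"tx":0,"ty":0.915,"tz":-0.035,"grip":0},{"rx":0,"ry":0,"rz":0,"tx":0,"ty":0,"tz":0,"grip":0},{"rx":0,"ry":0,"rz":0,"tx":0,"ty":0,"tz":0,"grip":0},{"rx":0,"ry":0,"rz":0,"tx":0,"ty":0,"tz":0,"grip":0}]' | head -1
cat >> h.py <<'E'
def U():
    s,p,M=st();rx=np.array([np.cos(PSI),np.sin(PSI),0]);X=p+M[:,2]*.0786+M[:,1]*.003-np.r_[F0,0]
    print('U (u,z) mm',(X@rx*1e3).round(1),(X[2]*1e3).round(1));return s,p,M
E
python3 -c "from h import *;U()"
```

```text
t: 9.78
t 9.78 tcp [0.5697 0.0238 0.1164] u,v,z mm [-48.7   0.9 116.4] theta 56.9 toolx.ry [-0.002  1.   ] M02 0.002 zv 0.003 F [-0.6 -0.1 -7.3] q [-0.41  0.27  1.79  0.52  1.39 -2.21] open 0.0042 grip 60.0
U (u,z) mm -3.2 52.3
```

```bash
python3 -m pendant '[{"rx":0.1164,"ry":0,"rz":0,"tx":0,"ty":0.915,"tz":0,"grip":0},{"rx":0.1164,"ry":0,"rz":0,"tx":0,"ty":0.915,"tz":0,"grip":0},{"rx":0.1164,"ry":0,"rz":0,"tx":0,"ty":0.915,"tz":0,"grip":0},{"rx":0.1164,"ry":0,"rz":0,"tx":0,"ty":0.915,"tz":0,"grip":0},{"rx":0.1164,"ry":0,"rz":0,"tx":0,"ty":0.915,"tz":0,"grip":0},{"rx":0.1164,"ry":0,"rz":0,"tx":0,"ty":0.915,"tz":0,"grip":0},{"rx":0,"ry":0,"rz":0,"tx":0,"ty":0,"tz":0,"grip":0},{"rx":0,"ry":0,"rz":0,"tx":0,"ty":0,"tz":0,"grip":0}]' | head -1
python3 -c "from h import *;U()"
```

```text
t: 10.45
t 10.45 tcp [0.5659 0.0766 0.13  ] u,v,z mm [  4.2   1.9 130. ] theta 96.8 toolx.ry [-0.002  1.   ] M02 0.006 zv 0.006 F [-0.7 -0.3 -6.2] q [-0.01  0.16  1.81 -0.13  1.18 -1.58] open 0.0043 grip 59.9
U (u,z) mm -2.1 51.6
```

```bash
python3 -m pendant '[{"rx":0.1164,"ry":0,"rz":0,"tx":0,"ty":0.915,"tz":0,"grip":0},{"rx":0.1164,"ry":0,"rz":0,"tx":0,"ty":0.915,"tz":0,"grip":0},{"rx":0,"ry":0,"rz":0,"tx":0,"ty":0,"tz":0,"grip":0},{"rx":0,"ry":0,"rz":0,"tx":0,"ty":0,"tz":0,"grip":0},{"rx":0,"ry":0,"rz":0,"tx":0,"ty":0,"tz":0,"grip":0},{"rx":0,"ry":0,"rz":0,"tx":0,"ty":0,"tz":0,"grip":0},{"rx":0,"ry":0,"rz":0,"tx":0,"ty":0,"tz":0,"grip":0},{"rx":0,"ry":0,"rz":0,"tx":0,"ty":0,"tz":0,"grip":0}]' | head -1
python3 - <<'E'
from h import *
np.set_printoptions(precision=1,suppress=True)
from bench import *
s,p,M=U()
for n in('wrist','side','top'):
    im,d=camera(n);i=camera_info(n);w=dict(im=im,d=d,K=i['camera_matrix'],D=i['dist'],T=i['world_to_cam']);np.savez(n[0]+'7.npz',**w)
# dense cloud in rest frame from side & wrist: stop/plate/bar checks
rx=np.array([np.cos(PSI),np.sin(PSI),0]);ry=np.array([-rx[1],rx[0],0])
for n in('w7','s7','t7'):
    w=load(n);ys,xs=np.where(w['d']>0);o,r=ray(w,np.c_[xs,ys]);X=(o+r*w['d'][ys,xs][:,None]-np.r_[F0,0])@np.c_[rx,ry,[0,0,1]]*1e3
    I=w['im'][ys,xs].astype(int)
    white=(I.min(1)>150)&(X[:,2]>55)&(X[:,2]<175)&(np.abs(X[:,0]-5)<60)&(np.abs(X[:,1])<110)
    W=X[white];print(n,white.sum(), W.min(0) if len(W) else '',W.max(0) if len(W) else '')
    if len(W)>50:
        a=np.radians(110);q=W@np.c_[[-np.cos(a),0,np.sin(a)],[np.sin(a),0,np.cos(a)]]
        print(' upslope pct',np.percentile(q[:,0],[1,50,99]),'normal pct',np.percentile(q[:,1],[2,25,50,75,98]),'v pct',np.percentile(W[:,1],[1,99]))
    for nm,lo,hi in(('stop',(8,140,80),(22,255,255)),('magnet',(100,120,60),(130,255,255)),('bar',(23,150,100),(32,255,255))):
        h=cv2.cvtColor(w['im'],cv2.COLOR_RGB2HSV)[ys,xs];k=((h>=lo)&(h<=hi)).all(1)&(X[:,2]>42)&(X[:,2]<(80 if nm!='bar' else 150))&(np.abs(X[:,0]-10)<55)&(np.abs(X[:,1])<170)
        if k.sum()>20:print('  ',nm,k.sum(),'u',np.percentile(X[k,0],[2,98]),'v',np.percentile(X[k,1],[2,98]),'z',np.percentile(X[k,2],[2,98]))
E
```

```text
t: 11.12
t 11.12 tcp [0.6 0.1 0.1] u,v,z mm [ 19.6  -0.1 129.7] theta 110.2 toolx.ry [0. 1.] M02 -0.000 zv 0.000 F [-0.5  0.2 -6.6] q [ 0.1  0.2  1.8 -0.4  1.2 -1.4] open 0.0042 grip 60.0
U (u,z) mm -4.7 54.9
w7 3435 [  9.5 -47.5  57.2] [ 36.1 110.  169.1]
 upslope pct [ 58.8 166.1 168.1] normal pct [-28.2 -26.5 -25.1 -23.2  -6.7] v pct [-45.4 108.1]
   stop 136 u [-9.8  7.7] v [-143.5 -117.2] z [62.9 72.2]
   magnet 1728 u [-10.1  11.8] v [120.4 138.1] z [50.9 71.9]
   bar 7819 u [37.1 50.5] v [-19.  114.7] z [131.7 137.8]
s7 2514 [ -11.6 -108.5   55. ] [ 36.2 110.  167. ]
 upslope pct [ 49.8  99.8 165.6] normal pct [-30.  -28.4 -27.6 -26.7  -7.1] v pct [-97.2  99.9]
   stop 313 u [-18.4  24.6] v [-160.9  166. ] z [47.4 78.5]
   magnet 346 u [-18.9  10.3] v [121.8 150.9] z [49.1 71.1]
   bar 875 u [-6.9 49.3] v [-169.   164.4] z [ 47.3 136.1]
t7 308 [ -17.3 -109.9   55. ] [ 35.5 109.9 170.7]
 upslope pct [ 48.5  61.2 170.6] normal pct [-30.  -28.1 -12.5  -8.2  -2.4] v pct [-109.6  108.3]
   stop 145 u [-15.8  23.4] v [-168.4  164. ] z [49.6 78.7]
   magnet 207 u [-14.7   9.3] v [121.1 150.2] z [63.2 76.3]
   bar 506 u [-8.8 49.4] v [-167.9  -68.6] z [ 65.2 140.6]
```

```bash
python3 -m pendant '[{"rx":0,"ry":0,"rz":0,"tx":-0.9,"ty":0.12,"tz":0,"grip":0},{"rx":0,"ry":0,"rz":0,"tx":-0.9,"ty":0.12,"tz":0,"grip":0},{"rx":0,"ry":0,"rz":0,"tx":-0.9,"ty":0.12,"tz":0,"grip":0},{"rx":0,"ry":0,"rz":0,"tx":-0.9,"ty":0.12,"tz":0,"grip":0},{"rx":0,"ry":0,"rz":0,"tx":0,"ty":0,"tz":0.3,"grip":0},{"rx":0,"ry":0,"rz":0,"tx":0,"ty":0,"tz":0.3,"grip":0},{"rx":0,"ry":0,"rz":0,"tx":0,"ty":0,"tz":0.1,"grip":0},{"rx":0,"ry":0,"rz":0,"tx":0,"ty":0,"tz":0,"grip":0}]' | head -1
python3 - <<'E'
from h import *
np.set_printoptions(precision=1,suppress=True)
from bench import *
s,p,M=U()
rx=np.array([np.cos(PSI),np.sin(PSI),0]);ry=np.array([-rx[1],rx[0],0])
for n in('top','side'):
    im,d=camera(n);i=camera_info(n);w=dict(im=im,d=d,K=i['camera_matrix'],D=i['dist'],T=i['world_to_cam']);np.savez(n[0]+'8.npz',**w)
    ys,xs=np.where(d>0);o,r=ray(w,np.c_[xs,ys]);X=(o+r*d[ys,xs][:,None]-np.r_[F0,0])@np.c_[rx,ry,[0,0,1]]*1e3
    # plate slab coordinates relative to U
    q=(X-[-1,0,49])@np.c_[[.342,0,.94],[0,1,0],[.94,0,-.342]]
    k=(q[:,0]>25)&(q[:,0]<122)&(np.abs(q[:,2]+3)<7)&(np.abs(q[:,1])<150)
    print(n,k.sum(),'v',np.percentile(q[k,1],[0,1,50,99,100]) if k.any() else '','s',np.percentile(q[k,0],[1,99]),'norm',np.percentile(q[k,2],[5,50,95]))
E
```

```text
t: 11.93
t 11.93 tcp [0.6 0.1 0.1] u,v,z mm [ 23.1 -36.9 122.2] theta 110.2 toolx.ry [-0.  1.] M02 -0.002 zv -0.003 F [ 2.3  2.2 -2.4] q [ 0.1  0.3  1.7 -0.4  1.2 -1.4] open 0.0043 grip 60.7
U (u,z) mm -1.3 47.4
top 837 v [-127.8 -105.4  -53.6  127.5  149.8] s [ 25.8 118.9] norm [-7.6 -5.6 -2.2]
side 2919 v [-107.1 -104.7  -28.7   33.6  141.9] s [ 26.  114.3] norm [-6.4 -4.5 -2.2]
```

```bash
python3 -m pendant '[{"rx":0,"ry":0,"rz":0,"tx":0,"ty":0,"tz":0,"grip":0},{"rx":0,"ry":0,"rz":0,"tx":0,"ty":0,"tz":0,"grip":0},{"rx":0,"ry":0,"rz":0,"tx":0,"ty":0,"tz":0,"grip":0},{"rx":0,"ry":0,"rz":0,"tx":0,"ty":0,"tz":0,"grip":0},{"rx":0,"ry":0,"rz":0,"tx":0,"ty":0,"tz":0,"grip":0},{"rx":0,"ry":0,"rz":0,"tx":0,"ty":0,"tz":0,"grip":0},{"rx":0,"ry":0,"rz":0,"tx":0,"ty":0,"tz":0,"grip":0},{"rx":0,"ry":0,"rz":0,"tx":0,"ty":0,"tz":0,"grip":0}]'
python3 - <<'E'
from h import *
np.set_printoptions(precision=2,suppress=True)
s=load('side8')
# line of plate silhouette from holes in side view: intersect with plate front plane (normal offset -6 from U)
a=np.radians(110.2);rx=np.array([np.cos(PSI),np.sin(PSI),0]);ry=np.array([-rx[1],rx[0],0])
up=-np.cos(a)*rx+np.sin(a)*np.array([0,0,1]);n=np.sin(a)*rx+np.cos(a)*np.array([0,0,1])
Uo=np.r_[F0,0]+rx*-.0013+np.array([0,0,.0474])-.006*n
im=s['im'];g=im.max(2);m=(g>150).astype('uint8');cs,hi=cv2.findContours(255*(g<70).astype('uint8'),cv2.RETR_LIST,cv2.CHAIN_APPROX_NONE)
for c in cs:
    A=cv2.contourArea(c)
    if 20<A<400:
        px=np.float64([cv2.minEnclosingCircle(c)[0]]) if len(c)<5 else np.float64([cv2.fitEllipse(c)[0]])
        o,r=ray(s,px);t=((Uo-o)@n)/(r[0]@n);X=o+r[0]*t-Uo
        v=1e3*X@ry;q=1e3*X@up
        if -115<v<45 and -5<q<125:print(px[0],'area',A,'v',v,'upslope',q)
E
```

```text
t: 12.7
tool_pos: [0.6035, 0.0975, 0.1222]
eef_rot: [-0.085, 3.08, -0.55]
force: [3.4, 4.0, 0.9]
opening: 0.0042
grip_force: 61.1Traceback (most recent call last):
  File "<stdin>", line 3, in <module>
  File "h.py", line 4, in load
    z=np.load(n+'.npz');return z
    fid = stack.enter_context(open(os.fspath(file), "rb"))
                              ~~~~^^^^^^^^^^^^^^^^^^^^^^^
FileNotFoundError: [Errno 2] No such file or directory: 'side8.npz'
```

Run:
```python
from h import *
np.set_printoptions(precision=2,suppress=True)
U()
a=np.radians(110.2);rx=np.array([np.cos(PSI),np.sin(PSI),0]);ry=np.array([-rx[1],rx[0],0])
up=-np.cos(a)*rx+np.sin(a)*np.array([0,0,1]);n=np.sin(a)*rx+np.cos(a)*np.array([0,0,1])
for f,Uz in(('s8',(-.0013,.0474)),('s7',(-.0047,.0549))):
    s=load(f);Uo=np.r_[F0,0]+rx*Uz[0]+np.array([0,0,Uz[1]])-.006*n
    g=s['im'].max(2)
    for thr in(80,):
        cs,_=cv2.findContours(255*(g<thr).astype('uint8'),cv2.RETR_LIST,cv2.CHAIN_APPROX_NONE)
        for c in cs:
            A=cv2.contourArea(c)
            if 15<A<500 and len(c)>5:
                e=cv2.fitEllipse(c);o,r=ray(s,[e[0]]);t=((Uo-o)@n)/(r[0]@n);X=o+r[0]*t-Uo;v=1e3*X@ry;q=1e3*X@up
                if -120<v<80 and -5<q<130:print(f,np.array(e[0]),np.array(e[1]),'A',A,'v',v,'up',q)
    ys,xs=np.where((s['d']>0)&(s['im'].min(2)>100));o,r=ray(s,np.c_[xs,ys]);X=o+r*s['d'][ys,xs][:,None]-Uo
    k=np.abs(X@n)<.006;V=1e3*X[k]@ry;Q=1e3*X[k]@up
    for lo in range(-110,75,15):
        m=(V>=lo)&(V<lo+15)&(Q<130)&(Q>-15)
        if m.sum()>5:print(f,'v',lo,'up',np.percentile(Q[m],[1,99]),m.sum())
```

```text
t 12.70 tcp [0.6  0.1  0.12] u,v,z mm [ 23.  -36.8 122.2] theta 110.2 toolx.ry [-0.  1.] M02 -0.002 zv -0.003 F [3.4 4.  0.9] q [ 0.13  0.3   1.69 -0.38  1.21 -1.35] open 0.0042 grip 61.1
U (u,z) mm -1.4 47.4
s8 [314.14 297.44] [ 8.04 11.51] A 70.0 v 7.572403308300077 up 25.994891897389905
s8 [351.79 274.34] [ 7.51 10.46] A 59.5 v -82.24605129512936 up 27.008184485925415
s8 [306.55 269.63] [ 8.95 11.8 ] A 81.5 v 8.250286121668482 up 85.63071417960361
s8 [345.91 247.01] [ 8.02 11.03] A 68.0 v -82.06469509162123 up 86.61449325962181
s8 v -110 up [ -7.   116.34] 314
s8 v -95 up [ -6.96 115.72] 283
s8 v -80 up [ -7.13 116.  ] 355
s8 v -65 up [ -6.86 115.56] 414
s8 v -50 up [-6.85 97.  ] 357
s8 v -35 up [ -6.86 121.92] 435
s8 v -20 up [ -6.9 115.2] 449
s8 v -5 up [ -6.36 115.1 ] 318
s8 v 10 up [ -6.53 114.82] 404
s8 v 25 up [ -6.64 114.41] 312
s8 v 40 up [-14.3   -3.62] 35
s8 v 55 up [-12.95  -3.53] 35
s8 v 70 up [-10.81  -4.14] 36
s7 [298.64 305.62] [ 8.65 11.89] A 79.0 v 44.29487173259487 up 26.438314387395273
s7 [338.01 281.77] [ 7.64 10.91] A 64.0 v -45.362252578344574 up 26.9743695332413
s7 [290.47 277.36] [ 9.76 12.29] A 92.0 v 44.77610706424778 up 85.75948965544542
s7 [331.46 253.84] [ 8.52 11.42] A 74.5 v -45.04389560701129 up 86.79026963248381
s7 v -110 up [-14.61 -10.05] 29
s7 v -95 up [-14.55  -9.79] 32
s7 v -80 up [-14.01 115.26] 156
s7 v -65 up [-13.82 115.93] 381
s7 v -50 up [-13.37 115.74] 311
s7 v -35 up [-13.17 115.74] 456
s7 v -20 up [-13.01 114.78] 418
s7 v -5 up [-13.65 124.22] 436
s7 v 10 up [-13.13 115.43] 495
s7 v 25 up [-13.39 115.25] 430
s7 v 40 up [-13.72 115.53] 363
s7 v 55 up [-14.31 114.54] 542
s7 v 70 up [-14.57 114.28] 49
```

The hole measurement shows the plate sits about 4 mm lower than I assumed, with its near corner already resting on the ledge at 8 N. I'll ease up slightly and bring it back towards the bar.

```bash
python3 -m pendant '[{"rx":0,"ry":0,"rz":0,"tx":0,"ty":0.1,"tz":-0.1,"grip":0},{"rx":0,"ry":0,"rz":0,"tx":0,"ty":0.1,"tz":0,"grip":0},{"rx":0,"ry":0,"rz":0,"tx":0,"ty":0.1,"tz":0,"grip":0},{"rx":0,"ry":0,"rz":0,"tx":0,"ty":0,"tz":0,"grip":0},{"rx":0,"ry":0,"rz":0,"tx":0,"ty":0,"tz":0,"grip":0},{"rx":0,"ry":0,"rz":0,"tx":0,"ty":0,"tz":0,"grip":0},{"rx":0,"ry":0,"rz":0,"tx":0,"ty":0,"tz":0,"grip":0},{"rx":0,"ry":0,"rz":0,"tx":0,"ty":0,"tz":0,"grip":0}]'
python3 -m pendant '[{"rx":0,"ry":0,"rz":0,"tx":0,"ty":0.05,"tz":0,"grip":0},{"rx":0,"ry":0,"rz":0,"tx":0,"ty":0.05,"tz":0,"grip":0},{"rx":0,"ry":0,"rz":0,"tx":0,"ty":0,"tz":0,"grip":0},{"rx":0,"ry":0,"rz":0,"tx":0,"ty":0,"tz":0,"grip":0},{"rx":0,"ry":0,"rz":0,"tx":0,"ty":0,"tz":0,"grip":0},{"rx":0,"ry":0,"rz":0,"tx":0,"ty":0,"tz":0,"grip":0},{"rx":0,"ry":0,"rz":0,"tx":0,"ty":0,"tz":0,"grip":0},{"rx":0,"ry":0,"rz":0,"tx":0,"ty":0,"tz":0,"grip":0}]'
python3 -c "from h import *;U()"
```

```text
t: 13.37
tool_pos: [0.6022, 0.1002, 0.1209]
eef_rot: [-0.085, 3.083, -0.551]
force: [2.7, -0.2, -1.3]
opening: 0.0037
grip_force: 60.6
t: 14.03
tool_pos: [0.602, 0.1014, 0.1204]
eef_rot: [-0.085, 3.083, -0.55]
force: [0.6, -1.2, -3.5]
opening: 0.004
grip_force: 60.3
t 14.03 tcp [0.602  0.1014 0.1204] u,v,z mm [ 27.  -35.5 120.4] theta 110.2 toolx.ry [-0.001  1.   ] M02 0.001 zv 0.001 F [ 0.6 -1.2 -3.5] q [ 0.14  0.31  1.68 -0.38  1.21 -1.34] open 0.0040 grip 60.3
U (u,z) mm 2.6 45.6
```

```bash
python3 -m pendant '[{"rx":0,"ry":0,"rz":0,"tx":0,"ty":0.05,"tz":0,"grip":0},{"rx":0,"ry":0,"rz":0,"tx":0,"ty":0,"tz":0,"grip":0},{"rx":0,"ry":0,"rz":0,"tx":0,"ty":0,"tz":0,"grip":0},{"rx":0,"ry":0,"rz":0,"tx":0,"ty":0,"tz":0,"grip":0},{"rx":0,"ry":0,"rz":0,"tx":0,"ty":0,"tz":0,"grip":0},{"rx":0,"ry":0,"rz":0,"tx":0,"ty":0,"tz":0,"grip":0},{"rx":0,"ry":0,"rz":0,"tx":0,"ty":0,"tz":0,"grip":0},{"rx":0,"ry":0,"rz":0,"tx":0,"ty":0,"tz":0,"grip":0}]'
python3 -m pendant '[{"rx":0,"ry":0,"rz":0,"tx":0,"ty":0.05,"tz":0.05,"grip":0},{"rx":0,"ry":0,"rz":0,"tx":0,"ty":0,"tz":0,"grip":0},{"rx":0,"ry":0,"rz":0,"tx":0,"ty":0,"tz":0,"grip":0},{"rx":0,"ry":0,"rz":0,"tx":0,"ty":0,"tz":0,"grip":0},{"rx":0,"ry":0,"rz":0,"tx":0,"ty":0,"tz":0,"grip":0},{"rx":0,"ry":0,"rz":0,"tx":0,"ty":0,"tz":0,"grip":0},{"rx":0,"ry":0,"rz":0,"tx":0,"ty":0,"tz":0,"grip":0},{"rx":0,"ry":0,"rz":0,"tx":0,"ty":0,"tz":0,"grip":0}]'
python3 -c "from h import *;U()"
```

```text
t: 14.7
tool_pos: [0.6022, 0.1019, 0.1204]
eef_rot: [-0.085, 3.083, -0.55]
force: [-0.4, -0.2, -4.7]
opening: 0.0043
grip_force: 60.1
t: 15.37
tool_pos: [0.6025, 0.1021, 0.1201]
eef_rot: [-0.085, 3.082, -0.55]
force: [-0.4, -0.3, -3.9]
opening: 0.0041
grip_force: 60.3
t 15.37 tcp [0.6025 0.1021 0.1201] u,v,z mm [ 27.7 -36.1 120.1] theta 110.2 toolx.ry [-0.001  1.   ] M02 -0.000 zv -0.001 F [-0.4 -0.3 -3.9] q [ 0.14  0.31  1.68 -0.38  1.21 -1.34] open 0.0041 grip 60.3
U (u,z) mm 3.4 45.3
```

```bash
python3 -m pendant '[{"rx":0,"ry":0,"rz":0,"tx":0,"ty":0.1,"tz":0,"grip":0},{"rx":0,"ry":0,"rz":0,"tx":0,"ty":0,"tz":0,"grip":0},{"rx":0,"ry":0,"rz":0,"tx":0,"ty":0,"tz":0,"grip":0},{"rx":0,"ry":0,"rz":0,"tx":0,"ty":0,"tz":0,"grip":0},{"rx":0,"ry":0,"rz":0,"tx":0,"ty":0,"tz":0,"grip":0},{"rx":0,"ry":0,"rz":0,"tx":0,"ty":0,"tz":0,"grip":0},{"rx":0,"ry":0,"rz":0,"tx":0,"ty":0,"tz":0,"grip":0},{"rx":0,"ry":0,"rz":0,"tx":0,"ty":0,"tz":0,"grip":0}]'
python3 -m pendant '[{"rx":0,"ry":0,"rz":0,"tx":0,"ty":0.1,"tz":0,"grip":0},{"rx":0,"ry":0,"rz":0,"tx":0,"ty":0,"tz":0,"grip":0},{"rx":0,"ry":0,"rz":0,"tx":0,"ty":0,"tz":0,"grip":0},{"rx":0,"ry":0,"rz":0,"tx":0,"ty":0,"tz":0,"grip":0},{"rx":0,"ry":0,"rz":0,"tx":0,"ty":0,"tz":0,"grip":0},{"rx":0,"ry":0,"rz":0,"tx":0,"ty":0,"tz":0,"grip":0},{"rx":0,"ry":0,"rz":0,"tx":0,"ty":0,"tz":0,"grip":0},{"rx":0,"ry":0,"rz":0,"tx":0,"ty":0,"tz":0,"grip":0}]'
python3 -c "from h import *;U()"
```

```text
t: 16.03
tool_pos: [0.6025, 0.1024, 0.12]
eef_rot: [-0.085, 3.082, -0.552]
force: [-0.5, -5.5, -1.6]
opening: 0.004
grip_force: 60.3
t: 16.7
tool_pos: [0.6025, 0.1024, 0.12]
eef_rot: [-0.085, 3.082, -0.555]
force: [-0.9, -8.0, -0.7]
opening: 0.0043
grip_force: 60.3
t 16.70 tcp [0.6025 0.1024 0.12  ] u,v,z mm [ 28.  -36.1 120. ] theta 110.4 toolx.ry [-0.001  1.   ] M02 0.000 zv 0.000 F [-0.9 -8.  -0.7] q [ 0.14  0.31  1.68 -0.38  1.21 -1.34] open 0.0043 grip 60.3
U (u,z) mm 3.4 45.3
```

The plate is now on the back bar (Fy about -8 N) and the ledge. I'll ease the back pressure and slide towards the stop, with a gap of about 9 mm left.

```bash
python3 -m pendant '[{"rx":0,"ry":0,"rz":0,"tx":-0.1,"ty":-0.1,"tz":0,"grip":0},{"rx":0,"ry":0,"rz":0,"tx":-0.1,"ty":0,"tz":0,"grip":0},{"rx":0,"ry":0,"rz":0,"tx":-0.1,"ty":0,"tz":0,"grip":0},{"rx":0,"ry":0,"rz":0,"tx":-0.1,"ty":0,"tz":0,"grip":0},{"rx":0,"ry":0,"rz":0,"tx":-0.1,"ty":0,"tz":0,"grip":0},{"rx":0,"ry":0,"rz":0,"tx":0,"ty":0,"tz":0,"grip":0},{"rx":0,"ry":0,"rz":0,"tx":0,"ty":0,"tz":0,"grip":0},{"rx":0,"ry":0,"rz":0,"tx":0,"ty":0,"tz":0,"grip":0}]'
python3 -m pendant '[{"rx":0,"ry":0,"rz":0,"tx":-0.05,"ty":0,"tz":0,"grip":0},{"rx":0,"ry":0,"rz":0,"tx":-0.05,"ty":0,"tz":0,"grip":0},{"rx":0,"ry":0,"rz":0,"tx":0,"ty":0,"tz":0,"grip":0},{"rx":0,"ry":0,"rz":0,"tx":0,"ty":0,"tz":0,"grip":0},{"rx":0,"ry":0,"rz":0,"tx":0,"ty":0,"tz":0,"grip":0},{"rx":0,"ry":0,"rz":0,"tx":0,"ty":0,"tz":0,"grip":0},{"rx":0,"ry":0,"rz":0,"tx":0,"ty":0,"tz":0,"grip":0},{"rx":0,"ry":0,"rz":0,"tx":0,"ty":0,"tz":0,"grip":0}]'
python3 -c "from h import *;U()"
```

```text
t: 17.37
tool_pos: [0.6043, 0.1025, 0.1201]
eef_rot: [-0.083, 3.09, -0.556]
force: [-11.5, -4.2, 5.9]
opening: 0.0041
grip_force: 61.4
t: 18.03
tool_pos: [0.6047, 0.1026, 0.1202]
eef_rot: [0.083, -3.09, 0.557]
force: [-16.3, -4.7, 9.0]
opening: 0.0042
grip_force: 61.8
t 18.03 tcp [0.6047 0.1026 0.1202] u,v,z mm [ 28.1 -38.3 120.2] theta 110.4 toolx.ry [0.002 1.   ] M02 0.010 zv 0.010 F [-16.3  -4.7   9. ] q [ 0.14  0.32  1.67 -0.38  1.22 -1.34] open 0.0042 grip 61.8
U (u,z) mm 3.5 45.5
```

```bash
python3 -m pendant '[{"rx":0,"ry":0,"rz":0,"tx":0.3,"ty":-0.1,"tz":-0.1,"grip":0},{"rx":0,"ry":0,"rz":0,"tx":0,"ty":-0.1,"tz":-0.1,"grip":0},{"rx":0,"ry":0,"rz":0,"tx":0,"ty":0,"tz":-0.1,"grip":0},{"rx":0,"ry":0,"rz":0,"tx":0,"ty":0,"tz":0,"grip":0},{"rx":0,"ry":0,"rz":0,"tx":0,"ty":0,"tz":0,"grip":0},{"rx":0,"ry":0,"rz":0,"tx":0,"ty":0,"tz":0,"grip":0},{"rx":0,"ry":0,"rz":0,"tx":0,"ty":0,"tz":0,"grip":0},{"rx":0,"ry":0,"rz":0,"tx":0,"ty":0,"tz":0,"grip":0}]'
cat > holes_side.py <<'E'
from h import *
from bench import *
import sys
np.set_printoptions(precision=1,suppress=True)
s0,p,M=U();im,d=camera('side');i=camera_info('side');s=dict(im=im,d=d,K=i['camera_matrix'],D=i['dist'],T=i['world_to_cam'])
a=np.radians(110);rx=np.array([np.cos(PSI),np.sin(PSI),0]);ry=np.array([-rx[1],rx[0],0])
up=-np.cos(a)*rx+np.sin(a)*np.array([0,0,1]);n=np.sin(a)*rx+np.cos(a)*np.array([0,0,1])
Uo=np.r_[F0,0]+rx*.002+np.array([0,0,.041])-.006*n   # seated front face
cs,_=cv2.findContours(255*(im.max(2)<80).astype('uint8'),cv2.RETR_LIST,cv2.CHAIN_APPROX_NONE)
for c in cs:
    if 15<cv2.contourArea(c)<500 and len(c)>5:
        e=cv2.fitEllipse(c);o,r=ray(s,[e[0]]);X=o+r[0]*(((Uo-o)@n)/(r[0]@n))-Uo;v=1e3*X@ry;q=1e3*X@up
        if -140<v<80 and -5<q<130:print(np.array(e[0]),'v %.1f up %.1f'%(v,q),'depth n',)
ys,xs=np.where((d>0)&(im.min(2)>100));o,r=ray(s,np.c_[xs,ys]);X=o+r*d[ys,xs][:,None]-Uo
V=1e3*X@ry;Q=1e3*X@up;N=1e3*X@n;k=(np.abs(N)<12)&(V>-100)&(V<25)
for lo in(40,60,90):
    m=k&(Q>lo)&(Q<lo+15);print('front face n at up',lo,np.median(N[m]),m.sum())
h=cv2.cvtColor(im,cv2.COLOR_RGB2HSV)[ys,xs]
ys,xs=np.where(d>0);o,r=ray(s,np.c_[xs,ys]);X=o+r*d[ys,xs][:,None]-Uo;V=1e3*X@ry;Q=1e3*X@up;N=1e3*X@n;h=cv2.cvtColor(im,cv2.COLOR_RGB2HSV)[ys,xs]
k=((h>=(8,140,60))&(h<=(22,255,255))).all(1)&(V<-100)&(V>-155)&(Q<30)&(Q>2)&(np.abs(N)<25)
print('stop v',np.percentile(V[k],[1,50,99]) if k.any() else None,k.sum())
E
python3 holes_side.py
```

```text
t: 18.7
tool_pos: [0.6055, 0.1026, 0.123]
eef_rot: [-0.085, 3.082, -0.55]
force: [0.4, -0.8, -6.2]
opening: 0.0041
grip_force: 60.0
t 18.70 tcp [0.6 0.1 0.1] u,v,z mm [ 28. -39. 123.] theta 110.2 toolx.ry [-0.  1.] M02 -0.000 zv -0.000 F [ 0.4 -0.8 -6.2] q [ 0.1  0.3  1.7 -0.4  1.2 -1.3] open 0.0041 grip 60.0
U (u,z) mm 3.6 48.2
[313.5 294.9] v 4.7 up 32.6 depth n
[351. 272.] v -85.1 up 33.7 depth n
[306.  267.1] v 5.5 up 92.4 depth n
[345. 245.] v -84.4 up 93.2 depth n
front face n at up 40 0.2902914068079051 384
front face n at up 60 0.1809189705862928 418
front face n at up 90 0.02383639912572788 304
stop v [-145.4 -125.5 -116.1] 175
```

```bash
python3 -m pendant '[{"rx":0,"ry":0,"rz":0,"tx":-0.1,"ty":0,"tz":0,"grip":0},{"rx":0,"ry":0,"rz":0,"tx":-0.1,"ty":0,"tz":0,"grip":0},{"rx":0,"ry":0,"rz":0,"tx":-0.1,"ty":0,"tz":0,"grip":0},{"rx":0,"ry":0,"rz":0,"tx":-0.05,"ty":0,"tz":0,"grip":0},{"rx":0,"ry":0,"rz":0,"tx":0,"ty":0,"tz":0,"grip":0},{"rx":0,"ry":0,"rz":0,"tx":0,"ty":0,"tz":0,"grip":0},{"rx":0,"ry":0,"rz":0,"tx":0,"ty":0,"tz":0,"grip":0},{"rx":0,"ry":0,"rz":0,"tx":0,"ty":0,"tz":0,"grip":0}]'
python3 -m pendant '[{"rx":0,"ry":0,"rz":0,"tx":-0.05,"ty":0,"tz":0,"grip":0},{"rx":0,"ry":0,"rz":0,"tx":-0.05,"ty":0,"tz":0,"grip":0},{"rx":0,"ry":0,"rz":0,"tx":0,"ty":0,"tz":0,"grip":0},{"rx":0,"ry":0,"rz":0,"tx":0,"ty":0,"tz":0,"grip":0},{"rx":0,"ry":0,"rz":0,"tx":0,"ty":0,"tz":0,"grip":0},{"rx":0,"ry":0,"rz":0,"tx":0,"ty":0,"tz":0,"grip":0},{"rx":0,"ry":0,"rz":0,"tx":0,"ty":0,"tz":0,"grip":0},{"rx":0,"ry":0,"rz":0,"tx":0,"ty":0,"tz":0,"grip":0}]'
python3 -c "from h import *;U()"
```

```text
t: 19.42
tool_pos: [0.6089, 0.1026, 0.1231]
eef_rot: [-0.085, 3.082, -0.55]
force: [0.4, -0.4, -5.9]
opening: 0.0041
grip_force: 60.0
t: 20.08
tool_pos: [0.6099, 0.1026, 0.1232]
eef_rot: [-0.085, 3.082, -0.55]
force: [0.5, -0.0, -6.5]
opening: 0.0042
grip_force: 60.0
t 20.08 tcp [0.6099 0.1026 0.1232] u,v,z mm [ 27.8 -43.5 123.2] theta 110.2 toolx.ry [-0.001  1.   ] M02 0.000 zv -0.000 F [ 0.5 -0.  -6.5] q [ 0.14  0.32  1.66 -0.38  1.22 -1.34] open 0.0042 grip 60.0
U (u,z) mm 3.4 48.4
```

```bash
for k in 1; do python3 -m pendant '[{"rx":0,"ry":0,"rz":0,"tx":-0.05,"ty":0,"tz":0,"grip":0},{"rx":0,"ry":0,"rz":0,"tx":-0.05,"ty":0,"tz":0,"grip":0},{"rx":0,"ry":0,"rz":0,"tx":0,"ty":0,"tz":0,"grip":0},{"rx":0,"ry":0,"rz":0,"tx":0,"ty":0,"tz":0,"grip":0},{"rx":0,"ry":0,"rz":0,"tx":0,"ty":0,"tz":0,"grip":0},{"rx":0,"ry":0,"rz":0,"tx":0,"ty":0,"tz":0,"grip":0},{"rx":0,"ry":0,"rz":0,"tx":0,"ty":0,"tz":0,"grip":0},{"rx":0,"ry":0,"rz":0,"tx":0,"ty":0,"tz":0,"grip":0}]'; done
python3 -m pendant '[{"rx":0,"ry":0,"rz":0,"tx":-0.05,"ty":0,"tz":0,"grip":0},{"rx":0,"ry":0,"rz":0,"tx":0,"ty":0,"tz":0,"grip":0},{"rx":0,"ry":0,"rz":0,"tx":0,"ty":0,"tz":0,"grip":0},{"rx":0,"ry":0,"rz":0,"tx":0,"ty":0,"tz":0,"grip":0},{"rx":0,"ry":0,"rz":0,"tx":0,"ty":0,"tz":0,"grip":0},{"rx":0,"ry":0,"rz":0,"tx":0,"ty":0,"tz":0,"grip":0},{"rx":0,"ry":0,"rz":0,"tx":0,"ty":0,"tz":0,"grip":0},{"rx":0,"ry":0,"rz":0,"tx":0,"ty":0,"tz":0,"grip":0}]'
```

```text
t: 20.75
tool_pos: [0.6109, 0.1027, 0.1232]
eef_rot: [-0.085, 3.082, -0.55]
force: [-0.4, 0.4, -6.0]
opening: 0.0041
grip_force: 60.0
t: 21.42
tool_pos: [0.6114, 0.1027, 0.1232]
eef_rot: [-0.085, 3.082, -0.55]
force: [-0.1, -0.3, -6.2]
opening: 0.0043
grip_force: 60.0
```

```bash
python3 -m pendant '[{"rx":0,"ry":0,"rz":0,"tx":-0.05,"ty":0,"tz":0,"grip":0},{"rx":0,"ry":0,"rz":0,"tx":0,"ty":0,"tz":0,"grip":0},{"rx":0,"ry":0,"rz":0,"tx":0,"ty":0,"tz":0,"grip":0},{"rx":0,"ry":0,"rz":0,"tx":-0.05,"ty":0,"tz":0,"grip":0},{"rx":0,"ry":0,"rz":0,"tx":0,"ty":0,"tz":0,"grip":0},{"rx":0,"ry":0,"rz":0,"tx":0,"ty":0,"tz":0,"grip":0},{"rx":0,"ry":0,"rz":0,"tx":0,"ty":0,"tz":0,"grip":0},{"rx":0,"ry":0,"rz":0,"tx":0,"ty":0,"tz":0,"grip":0}]'
python3 -m pendant '[{"rx":0,"ry":0,"rz":0,"tx":-0.05,"ty":0,"tz":0,"grip":0},{"rx":0,"ry":0,"rz":0,"tx":0,"ty":0,"tz":0,"grip":0},{"rx":0,"ry":0,"rz":0,"tx":0,"ty":0,"tz":0,"grip":0},{"rx":0,"ry":0,"rz":0,"tx":-0.05,"ty":0,"tz":0,"grip":0},{"rx":0,"ry":0,"rz":0,"tx":0,"ty":0,"tz":0,"grip":0},{"rx":0,"ry":0,"rz":0,"tx":0,"ty":0,"tz":0,"grip":0},{"rx":0,"ry":0,"rz":0,"tx":0,"ty":0,"tz":0,"grip":0},{"rx":0,"ry":0,"rz":0,"tx":0,"ty":0,"tz":0,"grip":0}]'
```

```text
t: 22.08
tool_pos: [0.6124, 0.1028, 0.1232]
eef_rot: [-0.085, 3.082, -0.55]
force: [-0.6, -0.2, -6.1]
opening: 0.0043
grip_force: 60.0
t: 22.75
tool_pos: [0.6133, 0.1029, 0.1231]
eef_rot: [-0.085, 3.082, -0.55]
force: [-1.1, -0.2, -6.2]
opening: 0.0043
grip_force: 60.1
```

```bash
python3 -m pendant '[{"rx":0,"ry":0,"rz":0,"tx":-0.05,"ty":0,"tz":0,"grip":0},{"rx":0,"ry":0,"rz":0,"tx":0,"ty":0,"tz":0,"grip":0},{"rx":0,"ry":0,"rz":0,"tx":0,"ty":0,"tz":0,"grip":0},{"rx":0,"ry":0,"rz":0,"tx":-0.05,"ty":0,"tz":0,"grip":0},{"rx":0,"ry":0,"rz":0,"tx":0,"ty":0,"tz":0,"grip":0},{"rx":0,"ry":0,"rz":0,"tx":0,"ty":0,"tz":0,"grip":0},{"rx":0,"ry":0,"rz":0,"tx":0,"ty":0,"tz":0,"grip":0},{"rx":0,"ry":0,"rz":0,"tx":0,"ty":0,"tz":0,"grip":0}]'
python3 holes_side.py
```

```text
t: 23.42
tool_pos: [0.6141, 0.1029, 0.1232]
eef_rot: [-0.085, 3.083, -0.551]
force: [-5.4, 0.7, -4.0]
opening: 0.0041
grip_force: 60.3
t 23.42 tcp [0.6 0.1 0.1] u,v,z mm [ 27.9 -47.7 123.2] theta 110.3 toolx.ry [-0.  1.] M02 0.001 zv 0.000 F [-5.4  0.7 -4. ] q [ 0.1  0.3  1.6 -0.4  1.2 -1.4] open 0.0041 grip 60.3
U (u,z) mm 3.5 48.4
[316.9 292.8] v -3.0 up 32.7 depth n
[354.2 270.3] v -92.9 up 33.4 depth n
[309.8 264.6] v -3.2 up 93.1 depth n
[348.7 243. ] v -93.3 up 92.9 depth n
front face n at up 40 0.2541124560940351 388
front face n at up 60 0.1320431932663134 407
front face n at up 90 -0.17259798241974794 304
stop v [-145.8 -127.8 -115.9] 158
```

Contact with the stop came at about 5 N. I'll lower the plate onto the ledge and against the bar, then let go.

```bash
python3 -m pendant '[{"rx":0,"ry":0,"rz":0,"tx":0,"ty":0,"tz":0.1,"grip":0},{"rx":0,"ry":0,"rz":0,"tx":0,"ty":0.1,"tz":0.1,"grip":0},{"rx":0,"ry":0,"rz":0,"tx":0,"ty":0.1,"tz":0.1,"grip":0},{"rx":0,"ry":0,"rz":0,"tx":0,"ty":0,"tz":0.05,"grip":0},{"rx":0,"ry":0,"rz":0,"tx":0,"ty":0,"tz":0,"grip":0},{"rx":0,"ry":0,"rz":0,"tx":0,"ty":0,"tz":0,"grip":0},{"rx":0,"ry":0,"rz":0,"tx":0,"ty":0,"tz":0,"grip":0},{"rx":0,"ry":0,"rz":0,"tx":0,"ty":0,"tz":0,"grip":0}]'
python3 holes_side.py
```

```text
t: 24.13
tool_pos: [0.6144, 0.1029, 0.1198]
eef_rot: [-0.085, 3.082, -0.553]
force: [-5.4, -0.8, -0.6]
opening: 0.0043
grip_force: 60.7
t 24.13 tcp [0.6 0.1 0.1] u,v,z mm [ 27.8 -48.  119.8] theta 110.3 toolx.ry [-0.  1.] M02 0.000 zv -0.000 F [-5.4 -0.8 -0.6] q [ 0.1  0.3  1.6 -0.4  1.2 -1.3] open 0.0043 grip 60.7
U (u,z) mm 3.3 45.0
[317. 294.] v -2.6 up 30.4 depth n
[354.4 271.9] v -92.8 up 29.8 depth n
[309.9 266. ] v -2.7 up 90.4 depth n
[348.9 244.4] v -93.0 up 90.2 depth n
front face n at up 40 0.8417072821985697 407
front face n at up 60 0.9409951629371794 429
front face n at up 90 0.9220040398657613 325
stop v [-145.2 -126.9 -115.8] 158
```

```bash
python3 -m pendant '[{"rx":0,"ry":0,"rz":0,"tx":0,"ty":0,"tz":0,"grip":0.1},{"rx":0,"ry":0,"rz":0,"tx":0,"ty":0,"tz":0,"grip":0.2},{"rx":0,"ry":0,"rz":0,"tx":0,"ty":0,"tz":0,"grip":0.3},{"rx":0,"ry":0,"rz":0,"tx":0,"ty":0,"tz":0,"grip":0.3},{"rx":0,"ry":0,"rz":0,"tx":0,"ty":0,"tz":0,"grip":0.3},{"rx":0,"ry":0,"rz":0,"tx":0,"ty":0,"tz":0,"grip":0.3},{"rx":0,"ry":0,"rz":0,"tx":0,"ty":0,"tz":0,"grip":0.3},{"rx":0,"ry":0,"rz":0,"tx":0,"ty":0,"tz":0,"grip":0.3}]'
python3 holes_side.py
```

```text
t: 24.85
tool_pos: [0.6145, 0.1036, 0.1193]
eef_rot: [-0.085, 3.082, -0.55]
force: [-0.8, -0.5, 0.0]
opening: 0.0259
grip_force: 0.0
t 24.85 tcp [0.6 0.1 0.1] u,v,z mm [ 28.5 -48.1 119.3] theta 110.3 toolx.ry [-0.  1.] M02 -0.000 zv -0.001 F [-0.8 -0.5  0. ] q [ 0.1  0.3  1.6 -0.4  1.2 -1.3] open 0.0259 grip 0.0
U (u,z) mm 4.1 44.5
[317.1 294.1] v -2.7 up 30.1 depth n
[354.3 272. ] v -92.4 up 29.9 depth n
[310.  266.2] v -2.7 up 90.1 depth n
[348.8 244.4] v -92.9 up 90.1 depth n
front face n at up 40 0.8101647604464175 410
front face n at up 60 0.8309516416283225 419
front face n at up 90 0.8060307298167589 294
stop v [-145.3 -127.3 -116. ] 156
```

```bash
python3 -m pendant '[{"rx":0,"ry":0,"rz":0,"tx":0,"ty":0,"tz":-0.5,"grip":0.3},{"rx":0,"ry":0,"rz":0,"tx":0,"ty":0,"tz":-1,"grip":0.3},{"rx":0,"ry":0,"rz":0,"tx":0,"ty":0,"tz":-2,"grip":0.3},{"rx":0,"ry":0,"rz":0,"tx":0,"ty":-0.5,"tz":-2.5,"grip":0.3},{"rx":0,"ry":0,"rz":0,"tx":-1,"ty":-1.5,"tz":-2.5,"grip":0.3},{"rx":0,"ry":0,"rz":0,"tx":-2,"ty":-2,"tz":-1,"grip":0.3},{"rx":0,"ry":0,"rz":0,"tx":-2,"ty":-2,"tz":0,"grip":0.3},{"rx":0,"ry":0,"rz":0,"tx":0,"ty":0,"tz":0,"grip":0.3}]'|head -2
python3 - <<'E'
from h import *
from bench import *
np.set_printoptions(precision=1,suppress=True)
st();im,d=camera('wrist');i=camera_info('wrist');w=dict(im=im,d=d,K=i['camera_matrix'],D=i['dist'],T=i['world_to_cam']);np.savez('w9.npz',**w)
a=np.radians(110);rx=np.array([np.cos(PSI),np.sin(PSI),0]);ry=np.array([-rx[1],rx[0],0])
up=-np.cos(a)*rx+np.sin(a)*np.array([0,0,1]);n=np.sin(a)*rx+np.cos(a)*np.array([0,0,1]);O=np.r_[F0,0]+rx*.002+[0,0,.041]-.006*n
rv=cv2.Rodrigues(w['T'][:3,:3])[0]
for v,q in((-118,0),(-118,12),(-118,24),(-118,110),(-48,60),(-133,24),(22,60)):
    X=O+ry*v/1e3+up*q/1e3;px=cv2.projectPoints(X,rv,w['T'][:3,3],w['K'],w['D'])[0].ravel();print(v,q,px, w['im'][int(px[1])%480,int(px[0])%640] if 0<=px[0]<640 and 0<=px[1]<480 else 'out')
E
```

```text
t: 25.57
tool_pos: [0.6696, 0.0806, 0.2339]
t 25.57 tcp [0.7 0.1 0.2] u,v,z mm [   2.6 -101.9  233.9] theta 110.3 toolx.ry [0. 1.] M02 -0.008 zv -0.007 F [-0.3  0.  -0.1] q [ 0.1  0.3  1.4 -0.4  1.4 -1.5] open 0.0257 grip 0.0
-118 0 [380.2 226.1] [97 75 31]
-118 12 [382.3 229.6] [87 67 27]
-118 24 [384.4 233.4] [176 133  55]
-118 110 [405.6 270.1] [100 100  94]
-48 60 [396.8 153.6] [104 102 103]
-133 24 [383.6 250. ] [69 73 75]
22 60 [401.3  49.7] [93 96 97]
```

Run:
```python
from h import *
np.set_printoptions(precision=0,suppress=True)
w=load('w9');a=np.radians(110);rx=np.array([np.cos(PSI),np.sin(PSI),0]);ry=np.array([-rx[1],rx[0],0])
up=-np.cos(a)*rx+np.sin(a)*np.array([0,0,1]);n=np.sin(a)*rx+np.cos(a)*np.array([0,0,1]);O=np.r_[F0,0]+rx*.002+[0,0,.041]-.006*n
rv=cv2.Rodrigues(w['T'][:3,:3])[0]
for q in(10,18,30):
    for v in range(-108,-128,-1):
        X=O+ry*v/1e3+up*q/1e3;px=cv2.projectPoints(X,rv,w['T'][:3,3],w['K'],w['D'])[0].ravel()
        c=cv2.getRectSubPix(w['im'],(1,1),px.astype(np.float32).tolist())[0,0];print(q,v,c,end=' | ')
    print()
o,r=ray(w,[[0,0]])
ys,xs=np.where(w['d']>0);o,r=ray(w,np.c_[xs,ys]);X=o+r*w['d'][ys,xs][:,None]-O
V,Q,N=[1e3*X@e for e in(ry,up,n)];h=cv2.cvtColor(w['im'],cv2.COLOR_RGB2HSV)[ys,xs]
br=((h>=(8,120,40))&(h<=(24,255,255))).all(1)&(V<-100)&(V>-155)&(np.abs(N)<25)&(Q<30)&(Q>-3);pl=(np.abs(N)<1.5)&(h[:,1]<60)&(Q>28)&(Q<115)&(V<-90)&(V>-130)
np.set_printoptions(precision=1)
print('stop v',np.percentile(V[br],[1,50,98,100]),br.sum(),'plate far edge v',V[pl].min(),np.percentile(V[pl],[.5,2]),pl.sum())
for lo in(28,50,80,100):
    m=pl&(Q>lo)&(Q<lo+15);print(lo,V[m].min() if m.any() else None)
```

```text
10 -108 [136 138 140] | 10 -109 [135 138 140] | 10 -110 [135 138 141] | 10 -111 [134 138 140] | 10 -112 [123 121 114] | 10 -113 [100  81  48] | 10 -114 [94 70 26] | 10 -115 [96 74 31] | 10 -116 [95 74 31] | 10 -117 [95 73 30] | 10 -118 [89 68 28] | 10 -119 [143 108  45] | 10 -120 [182 138  57] | 10 -121 [176 134  55] | 10 -122 [175 132  54] | 10 -123 [175 133  54] | 10 -124 [175 133  54] | 10 -125 [175 133  55] | 10 -126 [176 133  54] | 10 -127 [177 134  54] | 
18 -108 [121 121 123] | 18 -109 [122 123 123] | 18 -110 [115 110 100] | 18 -111 [96 77 41] | 18 -112 [94 70 25] | 18 -113 [96 74 29] | 18 -114 [96 74 31] | 18 -115 [94 72 30] | 18 -116 [101  77  32] | 18 -117 [155 117  49] | 18 -118 [180 136  56] | 18 -119 [176 133  55] | 18 -120 [175 132  55] | 18 -121 [175 133  55] | 18 -122 [176 133  53] | 18 -123 [174 132  54] | 18 -124 [175 132  53] | 18 -125 [179 134  54] | 18 -126 [159 120  49] | 18 -127 [94 76 46] | 
30 -108 [104 102 104] | 30 -109 [104 101 103] | 30 -110 [98 91 80] | 30 -111 [94 74 38] | 30 -112 [92 70 25] | 30 -113 [121  92  37] | 30 -114 [177 134  55] | 30 -115 [182 138  56] | 30 -116 [179 136  55] | 30 -117 [179 135  55] | 30 -118 [177 134  55] | 30 -119 [176 133  54] | 30 -120 [175 132  54] | 30 -121 [176 134  55] | 30 -122 [173 130  53] | 30 -123 [142 106  43] | 30 -124 [87 68 38] | 30 -125 [59 61 61] | 30 -126 [67 72 75] | 30 -127 [68 72 75] | Traceback (most recent call last):
  File "<stdin>", line 16, in <module>
    return umr_minimum(a, axis, None, out, keepdims, initial, where)
ValueError: zero-size array to reduction operation minimum which has no identity
```

```bash
python3 -m pendant '[{"rx":0,"ry":0,"rz":0,"tx":2,"ty":0,"tz":-3,"grip":0.3},{"rx":0,"ry":0,"rz":0,"tx":3,"ty":-2,"tz":-2,"grip":0.3},{"rx":0,"ry":0,"rz":0,"tx":3,"ty":-2,"tz":-1,"grip":0.3},{"rx":0,"ry":0,"rz":0,"tx":3,"ty":-2,"tz":0,"grip":0.3},{"rx":0,"ry":0,"rz":0,"tx":3,"ty":-2,"tz":0,"grip":0.3},{"rx":0,"ry":0,"rz":0,"tx":0,"ty":0,"tz":0,"grip":0.3},{"rx":0,"ry":0,"rz":0,"tx":0,"ty":0,"tz":0,"grip":0.3},{"rx":0,"ry":0,"rz":0,"tx":0,"ty":0,"tz":0,"grip":0.3}]'|head -3
python3 holes_side.py
python3 - <<'E'
from h import *
from bench import *
np.set_printoptions(precision=1,suppress=True)
im,d=camera('top');i=camera_info('top');t0=load('top0');w=dict(im=im,d=d,K=i['camera_matrix'],D=i['dist'],T=i['world_to_cam']);np.savez('t10.npz',**w)
for nm,b in(('nozzle',(305,218,332,245)),('collar',(302,297,332,327)),('bracket',(258,268,302,315))):
    A=t0['im'][b[1]:b[3],b[0]:b[2]].astype(int);B=im[b[1]:b[3],b[0]:b[2]].astype(int);print(nm,'mean diff',np.abs(A-B).mean(),'shift',cv2.phaseCorrelate(A.mean(2),B.mean(2)))
rx=np.array([np.cos(PSI),np.sin(PSI),0]);ry=np.array([-rx[1],rx[0],0])
# top view: profile along the plate top edge region towards the stop
ys,xs=np.where(d>0);o,r=ray(w,np.c_[xs,ys]);X=(o+r*d[ys,xs][:,None]-np.r_[F0,0])@np.c_[rx,ry,[0,0,1]]*1e3
k=(X[:,2]>142)&(X[:,2]<162)&(np.abs(X[:,0]-37)<15)&(np.abs(X[:,1])<160);print('plate top: u,v,z',np.percentile(X[k],[2,50,98],axis=0) if k.any() else None,k.sum())
E
```

```text
t: 26.28
tool_pos: [0.5286, 0.0216, 0.313]
eef_rot: [-0.086, 3.082, -0.55]
t 26.28 tcp [0.5 0.  0.3] u,v,z mm [-48.7  42.1 313. ] theta 110.2 toolx.ry [-0.  1.] M02 -0.000 zv -0.001 F [ 1.  -0.1 -0.2] q [ 0.  -0.1  1.8 -0.3  1.5 -1.6] open 0.0258 grip 0.0
U (u,z) mm -73.1 238.2
[316.9 294.1] v -2.4 up 30.3 depth n
[354.3 272. ] v -92.4 up 29.9 depth n
[309.9 266.1] v -2.7 up 90.3 depth n
[348.8 244.5] v -92.9 up 90.0 depth n
front face n at up 40 0.9364587278202283 422
front face n at up 60 0.8394638202256142 420
front face n at up 90 0.9905897015512097 334
stop v [-145.5 -127.1 -115.6] 162
nozzle mean diff 5.6506630086877 shift ((0.3136463740947768, 0.39955463512486844), 0.9967873301350205)
collar mean diff 33.24037037037037 shift ((-0.13929209997077585, -0.2266473533478326), 0.5107210605349569)
bracket mean diff 6.632978723404255 shift ((0.48045369148954364, -0.03009308453260573), 1.006600002710377)
plate top: u,v,z [[  32.5 -113.9  142.9]
 [  38.7  -49.5  154.4]
 [  43.2   14.6  159.8]] 396
```

```bash
python3 -c "
from bench import *
print(hand_in())"
```

```text
the job is handed in; nothing more can be done
None
```

The job is handed in: the gusset plate stands on the ledge and leans back on the yellow bar, and it met the brass stop at about 5 N. I found no gap at the stop, but didn't push again after letting go to confirm it; bracket and nozzle are unmoved, and the collar seems so too, though its last image was a poor match.

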